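# Fit the plug-in boards in the herb propagator's control box

## Task

Swing the hasp off its catch and open the control box's lid right up. Slide each circuit board that lies on the table along the card guides of its own slot, contacts first, and swing both of that slot's ejector levers fully down so that the board is held fully home. Then shut the lid, swing the hasp back over its catch, and leave the mug, the jar and the seed tray where they are.

Things in the scene. Friction and masses are not known exactly. Their poses are not given: they have to be found in the camera images.
- control_box: Light-grey control box of a herb propagator, fixed on the table: base a tray 183 mm (x) by 284 mm (y), rim 18 mm high, 90 mm high with its lid shut. Origin: centre of the underside; z up, y left, x the way boards slide in. Two card slots side by side, the wide board's centred on y = -77 mm, the narrow board's on y = 47 mm. All box-frame figures below are from this origin.
- wide_home (a point): Where the wide board's origin lies when fully home: (13, -77, 20) mm in the box frame, axes as the box. Sprung contacts at the slot's far end meet the board's nose 4 mm short of home and push back, 3 N rising to 5.5 N at home: let go, a board rests 4 mm short until both levers hold it.
- narrow_home (a point): The same for the narrow board: (13, 47, 20) mm in the box frame.
- wide_entry (a point): Where to set the wide board's origin down, level, from above: 55 mm short of home along x; its nose then lies between the side walls, its ears just behind the raised levers. It rides on two ledges (tops 20 mm above the table) from 82 mm short of home, with 2 mm play each side between walls whose tops slope outwards as lead-ins (up to 45 mm above the table).
- narrow_entry (a point): The same for the narrow board. In both slots the last 43 mm before the contacts have lips over the board's edges (channel 9.5 mm high for the 5 mm plate), so a board gets home only by sliding along x under them.
- wide_left_lever (a joint): Black ejector lever, left (+y) side of the wide slot, rad. 0: fully down, level, board held home; up to 0.95: end raised. Pivot on a y axis at (-25.5, -27, 38) mm in the box frame; the arm, 52 mm long and 9 wide, points to -x. Its paddle comes down behind the board's ear and drives it up to 7 mm home; above 0.7 it clears the ear. Stiff (0.1 N m), stays; press its end down.
- wide_left_lever_pad (a point): Top of that lever's thumb pad (16 x 13 mm), 44 mm from its pivot; 45 mm above the table when fully down.
- wide_right_lever (a joint): Black ejector lever, right (-y) side of the wide slot, rad. 0: fully down, level, board held home; up to 0.95: end raised. Pivot on a y axis at (-25.5, -127, 38) mm in the box frame; the arm, 52 mm long and 9 wide, points to -x. Its paddle comes down behind the board's ear and drives it up to 7 mm home; above 0.7 it clears the ear. Stiff (0.1 N m), stays; press its end down.
- wide_right_lever_pad (a point): Top of that lever's thumb pad (16 x 13 mm), 44 mm from its pivot; 45 mm above the table when fully down.
- narrow_left_lever (a joint): Black ejector lever, left (+y) side of the narrow slot, rad. 0: fully down, level, board held home; up to 0.95: end raised. Pivot on a y axis at (-25.5, 87, 38) mm in the box frame; the arm, 52 mm long and 9 wide, points to -x. Its paddle comes down behind the board's ear and drives it up to 7 mm home; above 0.7 it clears the ear. Stiff (0.1 N m), stays; press its end down.
- narrow_left_lever_pad (a point): Top of that lever's thumb pad (16 x 13 mm), 44 mm from its pivot; 45 mm above the table when fully down.
- narrow_right_lever (a joint): Black ejector lever, right (-y) side of the narrow slot, rad. 0: fully down, level, board held home; up to 0.95: end raised. Pivot on a y axis at (-25.5, 7, 38) mm in the box frame; the arm, 52 mm long and 9 wide, points to -x. Its paddle comes down behind the board's ear and drives it up to 7 mm home; above 0.7 it clears the ear. Stiff (0.1 N m), stays; press its end down.
- narrow_right_lever_pad (a point): Top of that lever's thumb pad (16 x 13 mm), 44 mm from its pivot; 45 mm above the table when fully down.
- wide_board: Wider plug-in board, or absent. Green plate 105 (x) by 78 (y) by 5 mm; origin at the centre of its underside, z up. Grip: aluminium heat sink in its middle, 28 (x) by 32 (y) mm, 5 to 32 mm above the underside. At the -x end an aluminium panel 6 mm thick, 10 high, 110 wide, so ears stick out 16 mm each side. The +x end is the nose with the contacts. About 0.17 kg. Starts flat on the table.
- narrow_board: Narrower plug-in board, or absent: as the wide one, but its plate is 58 mm wide and its panel 90 mm.
- lid (a joint): Lid of the box, rad. 0: shut; 1.57: upright; 1.7: its stop. A deep cover 183 x 284 x 72 mm hinged along the box's left (+y) rim, free edge on the -y side. Stiff hinge (about 0.4 N m): stays where left. The hasp, while over the catch, holds it shut.
- lid_hinge (a point): Middle of the lid's hinge line: (0, 142, 18) mm in the box frame; the line runs along the box's x.
- lid_handle (a point): Middle of the lid's handle, a black round bar 12 mm thick and 62 mm long with a post at each end, its axis 50 mm off the lid's top. Lid shut: at (0, -23, 140) mm in the box frame, running along the box's y. It turns with the lid, so at 1.57 it stands upright.
- hasp (a joint): Steel hasp, rad: a slotted strap 36 mm wide, 4 thick, 106 long at the box's -y side. 0: upright against the lid's free edge, slot over the catch; up to 1.0: leaning outwards (-y), off the catch. Hinged about the box's x at (0, -147, 12) mm in the box frame. Stays where left (0.08 N m).
- hasp_tab (a point): Upper end of the hasp strap, 106 mm from its hinge. With the hasp on it stands 28 mm above the shut lid's top, so it can be pushed outwards from above the lid. The catch (10 mm wide, 8 high) sticks out 16 mm from the lid's free edge, 52 mm above the table.
- mug: White mug 82 mm across, 95 mm high; origin under its centre. Leave alone.
- soil_jar: Waisted glass jar of soil, 92 mm across, 100 mm high; origin under its centre. Leave alone.
- herb_tray: White seed tray with ten small black pots of soil, 130 x 300 mm, 70 mm high; origin under its centre. Leave alone.

How it is judged:
By the outcome, as a careful person would: the job done as asked, in the order asked, and still so for the second after the job is handed in, with the robot touching nothing.
Of wide_board, narrow_board only 1 to 2 are there at a start; the rules pass over those that are not, and their reading is None.
At some moment in a run one of wide_board, narrow_board may be knocked a few centimetres aside while the robot is not near it.
Once in a run the grip may slacken for a moment while it holds something.
It also fails if it takes over 210 s, if anything falls off the work surface, if the arm or the gripper's body presses on something with over 40 N, if the wrist force passes 120 N, or if a joint passes its speed limit or range.

## Robot

A 7-joint arm with a two-finger parallel gripper is mounted at the origin on the work surface. World frame = base frame: x ahead of the robot, y to its left, z up, the work surface at z = 0. Lengths are in m, angles in degrees, forces in N, time in s.
With the tool pointing down it reaches from about 0.4 to 0.9 m from the base axis. Payload 5.5 kg.
Tool frame: the origin (TCP) lies where the fingers leave the gripper's body, on its centre line; the fingertips stand 66 mm ahead of it and the grasp point (between the pads) lies manip.grip_point_offset ahead of it (manip.grip_point_offset is the distance from the TCP to the grasp point, in m); x points along the fingers, y is the direction in which the jaws open and shut, and the axes are right-handed (so a half turn about x gives the same grasp; the last joint's range is limited). The gripper opens to 92 mm and grips with 3 to 60 N. Pads are 19 mm wide; open, the fingers measure 130 mm over their backs; the gripper's body (75 mm by 190 mm) begins 47 mm behind the grasp point.
Start: joints at [79.538, 28.699, -24.465, 88.831, 12.651, 65.22, -12.049], TCP at [0.28, -0.586, 0.292] pointing down, gripper open.
Joint ranges: [-164.97, 164.97], [-17.58, 116.51], [-87.97, 89.64], [11.32, 138.91], [-80.73, 260.73], [10.89, 115.49], [-147.41, 147.41]. Speed limits (degrees/s): [147.25, 147.25, 180, 180, 180, 180, 180].

## Interface

Orientations are given as [roll, pitch, yaw] about the fixed x, y, z axes, in that order (R = Rz(yaw) Ry(pitch) Rx(roll)).
In Python, from cell import manip gives the robot as it stands. The module is installed in compiled form; this text tells all that it offers.
- The arm moves only by the tool drive_tool, never from a script. Its argument "commands" is a list that holds one entry, the list of rows, each a list of 7 numbers: the shift along the tool's x, y, z in m, then the turn, a rotation vector about the tool's x, y, z in degrees, then the opening, from -1 (shut) to 1 (fully open), so that 0 is half open. A call has 1 to 20 rows; each row is the pose to reach, as a shift and turn from the pose measured when the call began, along the tool's axes at that moment; what a row does not reach only later rows make up. A row lasts 1/12 s, in which the tool goes at most 41.7 mm and 7.16 degrees, less where a joint would pass 70% of its speed; a pose out of reach is approached as far as the arm can. A call with a gripper value outside its range is refused whole. The fingers move at their own pace and stop on an object; the grip force is fixed at half the most. Time passes only in rows, so rows that repeat a pose let the fingers close. It gives the time, the measured TCP pose, the force and the opening at its end, in the units of the state.
- manip.state(): the state, without advancing time (a new reading comes with each control period).
- manip.capture(name): name is "side" or "top"; returns a dict with "color" (384x512x3 uint8, blue, green, red), "vertical_fov" (degrees; the focal length in pixels is half the picture's height over the tangent of half this angle, whatever the lens; pixels are square), "cx", "cy" (the principal point, pixels), "D" ([k1, k2, p1, p2, k3] as OpenCV has them; the pictures are not rectified), "world_to_cam" (4x4, takes a point from world to camera coordinates). Camera axes: x right, y down, z forward; pixel columns grow to the right and rows downward; lengths in m; the calibration is good to about 2 mm. A picture is of the moment at which its call begins. There is no depth.
- manip.finish_job(): hands the job in, once; it reports no verdict.
Trained networks look in a picture, given as the dict that the camera call returned (one of the last four; its "shot" number tells which), for a name from the list of things; names that differ only in an ending like _2 or _b are one class to them, and where a whole thing is asked for, a point or a joint stands for the part that bears it (a point fixed in the world has none). Each returns a list of dicts, best first, with "p" (0 to 1); they miss things now and then, are a little off and sometimes report something else, mostly with a low value. They report only what shows in the picture. A call takes as long as a camera call.
- manip.regions_of(picture, query): "region" (384x512 bool, what is visible of it) and "point" ([column, row] in pixels, amid what is visible of it).
The state is a dict: "clock": time; "joint_pos": joint angles; "dq": joint speeds; "joint_torque": joint torques, N m; "tcp_pos": TCP position; "orientation": TCP orientation; "contact_force": force on the tool from outside, world axes, zero at the start; "torque": the same for the moment, N m; "opening": finger opening in m.
Only numpy, scipy, OpenCV 4.12 (cv2) and the standard library are available. Lean on these libraries where they do the work, as an engineer would, in place of code of your own. Each camera call takes 0.05 s, during which the arm holds its last target. There are 200 camera calls.

## Working session

There is one attempt and no reset: what is moved stays moved. The work goes in short steps, Python scripts to look and compute and a tool call to move; the robot and the scene stay as the last step left them, time stands still between calls to the robot, and variables do not carry over. Pictures are saved under pics/ and viewed, about 12 in all and at most 16, crops included, and the job is handed in when it is done.

Besides the shell and the picture viewer there is one more tool, called after "Request:" by a JSON object that holds its "fn" and its "kwargs", one argument or row to a line. drive_tool: Moves the arm, as the interface text tells. Its arguments: {"type":"object","properties":{"commands":{"type":"array","items":{"type":"array","items":{"type":"array","items":{"type":"number"}}}}},"required":["commands"]}

```bash
mkdir -p pics; ls; python3 - <<'E'
from cell import manip
import cv2
print(manip.grip_point_offset); s=manip.state(); print({k:s[k] for k in s if k in('clock','tcp_pos','orientation','opening','contact_force')})
for n in('top','side'):
    p=manip.capture(n); cv2.imwrite(f'pics/{n}0.png',p['color'])
    print(n,p['vertical_fov'],p['cx'],p['cy'],p['D'],p['world_to_cam'])
    for q in ['control_box','wide_board','narrow_board','lid','hasp','lid_handle','hasp_tab','mug','soil_jar','herb_tray']:
        for r in manip.regions_of(p,q)[:3]: print(q,round(r['p'],2),r['point'],r['region'].sum())
E
```

```text
pics
0.0467
{'clock': 0.0, 'tcp_pos': array([ 0.27994452, -0.58598615,  0.29118516]), 'orientation': array([-92.29857813,  89.88696725, 113.24194918]), 'contact_force': array([0.85143716, 0.38453427, 0.83364403]), 'opening': 0.0918997020657874}
top 52.04751094208397 260.64499133339143 185.61366138633338 [-0.02848762  0.          0.          0.          0.        ] [[-0.01874192 -0.99982048 -0.00278318  0.01166737]
 [-0.97506419  0.01889338 -0.22111731  0.63852512]
 [ 0.2211302  -0.00143038 -0.97524325  1.28628634]
 [ 0.          0.          0.          1.        ]]
control_box 0.98 [231.8, 207.4] 4728
control_box 0.54 [401.4, 226.6] 650
wide_board 0.78 [335.5, 196.8] 634
lid 0.84 [230.0, 204.1] 4691
mug 0.71 [405.1, 222.9] 650
mug 0.29 [233.0, 206.3] 4810
soil_jar 0.93 [116.7, 200.2] 710
herb_tray 0.94 [251.8, 146.5] 2977
side 42.23530632820058 245.77470960401536 188.19900576416168 [-0.13947108  0.          0.          0.          0.        ] [[ 0.9997535  -0.01959514  0.01043924 -0.62561603]
 [-0.00766669 -0.74594678 -0.66596142  0.04400531]
 [ 0.02083673  0.66571723 -0.74591313  1.49535606]
 [ 0.          0.          0.          1.        ]]
control_box 0.79 [228.2, 168.3] 5270
wide_board 0.75 [240.9, 274.2] 1067
lid 0.88 [229.0, 166.9] 4837
hasp 0.42 [226.1, 168.1] 5351
lid_handle 0.96 [227.7, 165.8] 4835
lid_handle 0.66 [228.5, 168.4] 5341
hasp_tab 0.48 [231.9, 198.0] 255
mug 0.95 [196.7, 349.4] 1569
mug 0.35 [227.2, 167.3] 4774
soil_jar 0.76 [234.3, 86.9] 724
herb_tray 0.81 [303.5, 193.5] 3594
```

```bash
python3 - <<'E'
import cv2
t=cv2.imread('pics/top0.png');s=cv2.imread('pics/side0.png')
cv2.imwrite('pics/a.png',cv2.resize(t[90:290,80:440],(800,444),interpolation=cv2.INTER_CUBIC))
cv2.imwrite('pics/b.png',cv2.resize(s,(800,600),interpolation=cv2.INTER_CUBIC))
E
```

```text
(no output)
```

View pics/a.png

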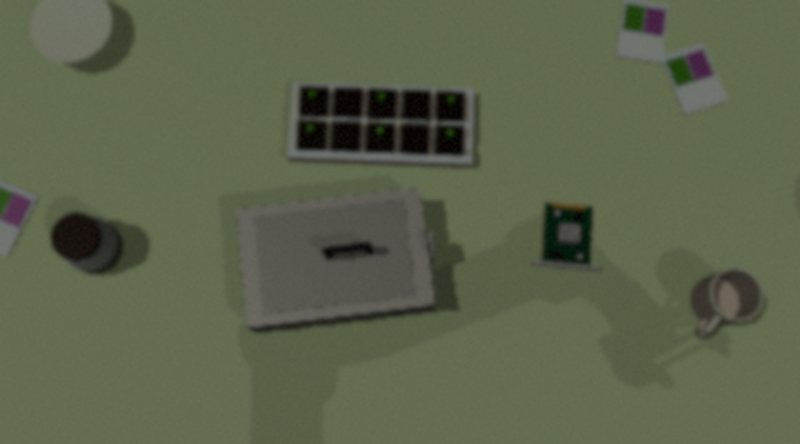

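View pics/b.png

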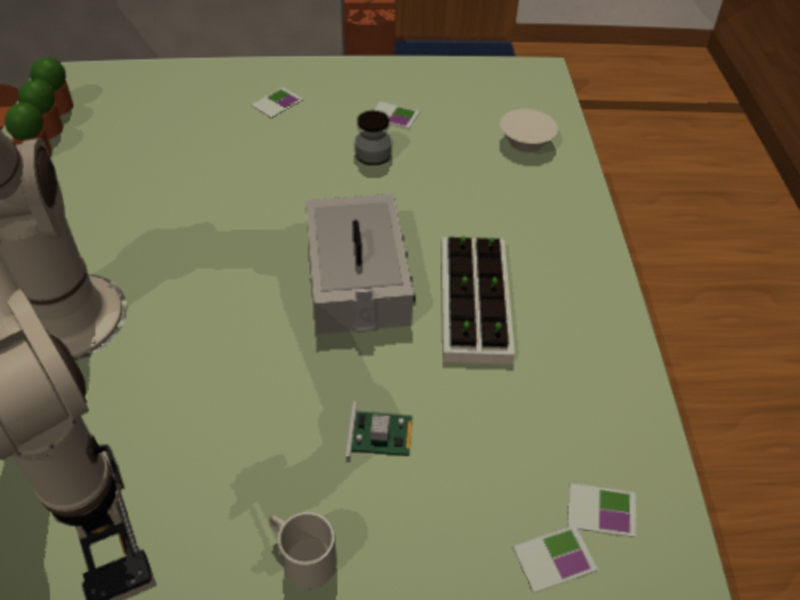

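The top view shows the box with its handle (crop 350,250) and hasp (430,245). One board lies at (568,235), gold contacts towards +x, and its proportions fit the wide board. The seed tray lies beyond the box and the mug near the board.

```bash
cat > h.py <<'E'
import numpy as np, cv2
from cell import manip
from scipy.optimize import minimize
from scipy.spatial.transform import Rotation as R
def proj(p,X):
    f=192/np.tan(np.radians(p['vertical_fov']/2)); W=p['world_to_cam']
    K=np.array([[f,0,p['cx']],[0,f,p['cy']],[0,0,1]])
    return cv2.projectPoints(np.asarray(X,float).reshape(-1,3),cv2.Rodrigues(W[:3,:3])[0],W[:3,3],K,np.array(p['D']))[0][:,0]
def ray(p,uv,z):
    f=192/np.tan(np.radians(p['vertical_fov']/2)); W=p['world_to_cam']
    K=np.array([[f,0,p['cx']],[0,f,p['cy']],[0,0,1]])
    n=cv2.undistortPoints(np.array([[uv]],float),K,np.array(p['D']))[0,0]
    d=W[:3,:3].T@[n[0],n[1],1]; c=-W[:3,:3].T@W[:3,3]
    return c+d*(z-c[2])/d[2]
def tf(q,X): # q=(x,y,yaw deg)
    a=np.radians(q[2]); X=np.asarray(X,float)
    return X@np.array([[np.cos(a),np.sin(a),0],[-np.sin(a),np.cos(a),0],[0,0,1]])+[q[0],q[1],0]
def box(x0,x1,y0,y1,z0,z1): return np.array([[x,y,z] for x in(x0,x1) for y in(y0,y1) for z in(z0,z1)])
def sil(p,q,parts,S=4):
    m=np.zeros((384*S,512*S),np.uint8)
    for X in parts:
        u=proj(p,tf(q,X)); cv2.fillConvexPoly(m,cv2.convexHull(np.round((u+.5)*S-.5).astype(np.int32)),1)
    return cv2.resize(m.astype(np.float32),(512,384),interpolation=cv2.INTER_AREA)
def fit(ps,masks,parts,q0,step=(.02,.02,6)):
    def c(q): return sum(np.abs(sil(p,q,parts)-m).sum()/m.sum() for p,m in zip(ps,masks))
    q0=np.array(q0,float)
    for k in(1,.3):
        s=np.vstack([q0]+[q0+k*np.eye(3)[i]*step[i] for i in range(3)])
        r=minimize(c,q0,method='Nelder-Mead',options=dict(initial_simplex=s,xatol=1e-4,fatol=1e-4)); q0=r.x
    return r.x,r.fun
WB=[box(-.0525,.0525,-.039,.039,0,.005),box(-.0525,-.0465,-.055,.055,0,.010),box(-.014,.014,-.016,.016,.005,.032)]
NB=[box(-.0525,.0525,-.029,.029,0,.005),box(-.0525,-.0465,-.045,.045,0,.010),box(-.014,.014,-.016,.016,.005,.032)]
CB=[box(-.0915,.0915,-.142,.142,0,.09)]
def best(p,q):
    r=manip.regions_of(p,q); return r[0] if r else None
def boardpose(ps=None,q0=(.45,-.2,0),name='wide_board',parts=WB):
    ps=ps or [manip.capture('top'),manip.capture('side')]
    rs=[(p,best(p,name)) for p in ps]; rs=[(p,r['region'].astype(float)) for p,r in rs if r and r['p']>.4]
    return fit([p for p,_ in rs],[m for _,m in rs],parts,q0),len(rs)
E
python3 - <<'E'
from h import *
t=manip.capture('top');s=manip.capture('side')
print('rough board',ray(t,best(t,'wide_board')['point'],.005),ray(s,best(s,'wide_board')['point'],.005))
b0=ray(t,best(t,'wide_board')['point'],.005)
for n,P in(('W',WB),('N',NB)):
  print(n,boardpose([t,s],(b0[0],b0[1],0),parts=P))
  for p in(t,s): print(n,boardpose([p],(b0[0],b0[1],0),parts=P))
ms=[best(t,'control_box')['region'].astype(float),best(s,'control_box')['region'].astype(float)]
c0=ray(t,best(t,'control_box')['point'],.09); print(c0)
print('box both',fit([t,s],ms,CB,(c0[0],c0[1],0)))
for p,m in zip((t,s),ms): q=fit([p],[m],CB,(c0[0],c0[1],0)); print('one',q)
q=fit([t,s],ms,CB,(c0[0],c0[1],0))[0]
for p,n in((t,'t'),(s,'s')):
    im=cv2.resize(p['color'],None,fx=3,fy=3,interpolation=cv2.INTER_CUBIC)
    for X in box(-.0915,.0915,-.142,.142,.018,.09).tolist()+[[0,-.023,.140],[0,.008,.14],[0,-.054,.14],[0,-.147,.118],[.018,-.147,.118],[-.018,-.147,.118]]:
        u=proj(p,tf(q,[X]))[0]; cv2.circle(im,tuple(np.round((u+.5)*3).astype(int)),3,(0,0,255),-1)
    bq=boardpose([t,s],(b0[0],b0[1],0))[0][0]
    for X in np.vstack(WB): u=proj(p,tf(bq,[X]))[0]; cv2.circle(im,tuple(np.round((u+.5)*3).astype(int)),2,(255,0,0),-1)
    cv2.imwrite(f'pics/ov_{n}.png',im[330:840,480:1080] if n=='t' else im[330:930,540:900])
a,b=cv2.imread('pics/ov_t.png'),cv2.imread('pics/ov_s.png'); print(a.shape,b.shape)
h=590;cv2.imwrite('pics/c.png',np.hstack([cv2.resize(a,(450,383)),cv2.resize(b[:383],(345,383))]) if 0 else cv2.resize(np.hstack([cv2.copyMakeBorder(a,0,90,0,0,0),b]),(800,500)))
for n,h in(('mug',.09),('soil_jar',.1),('herb_tray',.06)): print(n,ray(t,best(t,n)['point'],h/2))
E
```

```text
rough board [ 0.60308646 -0.27044615  0.005     ] [ 0.61251088 -0.26691368  0.005     ]
W ((array([ 0.61219779, -0.26722182, -5.2785561 ]), np.float64(0.1608755571193995)), 2)
W ((array([ 0.61155687, -0.26651723, -4.08061931]), np.float64(0.09226190476190477)), 1)
W ((array([ 0.61195622, -0.26653216, -5.77549584]), np.float64(0.0652332361516035)), 1)
N ((array([ 0.61259425, -0.26422838, -4.36930381]), np.float64(0.47726910961428903)), 2)
N ((array([ 0.61207544, -0.26640744,  3.18246954]), np.float64(0.263752052545156)), 1)
N ((array([ 0.61289167, -0.26291555, -3.54129372]), np.float64(0.23378279883381925)), 1)
[0.55217227 0.08923393 0.09      ]
box both (array([0.57033973, 0.10324923, 6.29641745]), np.float64(0.05377510382089469))
one (array([0.56954723, 0.10407951, 5.8865234 ]), np.float64(0.03044412607449857))
one (array([0.57110718, 0.10281459, 5.96308777]), np.float64(0.020857307249712312))
(510, 600, 3) (600, 360, 3)
mug [ 0.49899433 -0.49540824  0.045     ]
soil_jar [0.60082439 0.49592387 0.05      ]
herb_tray [0.79174733 0.02896994 0.03      ]
```

View pics/c.png

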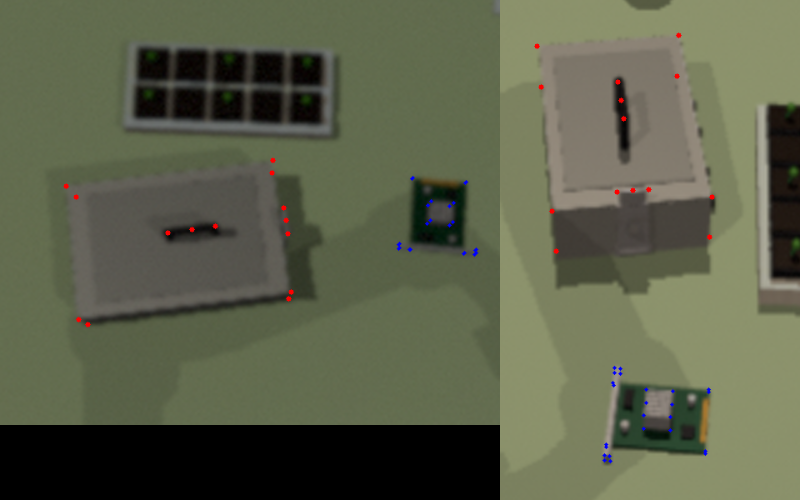

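```bash
cat >> h.py <<'E'
BX=np.array([.5704,.1033,6.1])
def Rt(yaw=BX[2],flip=1,tilt=0):
    "tool down, tool y along flip*x of a frame at yaw; tilt deg about box x (positive: tip towards -y)"
    a=np.radians(yaw); bx=np.array([np.cos(a),np.sin(a),0]); x=np.array([0,0,-1.]); y=flip*bx
    M=np.column_stack([x,y,np.cross(x,y)])
    return R.from_rotvec(np.radians(tilt)*-bx*-1*-1).as_matrix()@M if tilt else M
def cur():
    s=manip.state(); return np.array(s['tcp_pos']),R.from_euler('xyz',s['orientation'],degrees=True).as_matrix(),s
def plan(pts,off=.066,frame=BX):
    "pts: (x,y,z in frame of the point `off` ahead of TCP, Rtarget)"
    p,M,s=cur()
    for X,Rt_ in pts:
        w=tf(frame,[X])[0]-off*Rt_[:,0]
        print('shift',np.round(M.T@(w-p),4),'turn',np.round(R.from_matrix(M.T@Rt_).as_rotvec(degrees=True),1),'tcp',np.round(w,3))
def where(off=.066,frame=BX):
    p,M,s=cur(); w=p+off*M[:,0]; a=np.radians(frame[2]); d=w-[frame[0],frame[1],0]
    print('clock',round(s['clock'],2),'pt in frame',np.round([np.cos(a)*d[0]+np.sin(a)*d[1],-np.sin(a)*d[0]+np.cos(a)*d[1],w[2]],4),'F',np.round(s['contact_force'],1),'open',round(s['opening'],4),'j',np.round(s['joint_pos'],0))
E
python3 - <<'E'
from h import *
p,M,s=cur(); print(np.round(M,3)); where()
for f in(1,-1): plan([((0,-.117,.18),Rt(flip=f)),((0,-.117,.103),Rt(flip=f))])
E
```

```text
[[ 0.     0.431 -0.902]
 [-0.    -0.902 -0.431]
 [-1.     0.    -0.   ]]
clock 2.25 pt in frame [-0.3618 -0.655   0.2262] F [-0.1  0.3 -0.2] open 0.0919 j [ 80.  29. -24.  89.  13.  65. -12.]
shift [ 0.0462 -0.3869 -0.5202] turn [-70.6   0.   -0. ] tcp [ 0.583 -0.013  0.246]
shift [ 0.1232 -0.3869 -0.5202] turn [-70.6   0.   -0. ] tcp [ 0.583 -0.013  0.169]
shift [ 0.0462 -0.3869 -0.5202] turn [109.4  -0.   -0. ] tcp [ 0.583 -0.013  0.246]
shift [ 0.1232 -0.3869 -0.5202] turn [109.4  -0.   -0. ] tcp [ 0.583 -0.013  0.169]
```

Request:
{"fn": "drive_tool", "kwargs": {
  "commands": [
    [[0.0,-0.387,-0.52,-70.6,0,0,-1],[0.0,-0.387,-0.52,-70.6,0,0,-1],[0.0,-0.387,-0.52,-70.6,0,0,-1],[0.0,-0.387,-0.52,-70.6,0,0,-1],[0.0,-0.387,-0.52,-70.6,0,0,-1],[0.0,-0.387,-0.52,-70.6,0,0,-1],[0.0,-0.387,-0.52,-70.6,0,0,-1],[0.0,-0.387,-0.52,-70.6,0,0,-1],[0.0,-0.387,-0.52,-70.6,0,0,-1],[0.0,-0.387,-0.52,-70.6,0,0,-1],[0.0,-0.387,-0.52,-70.6,0,0,-1],[0.0,-0.387,-0.52,-70.6,0,0,-1],[0.0,-0.387,-0.52,-70.6,0,0,-1],[0.0,-0.387,-0.52,-70.6,0,0,-1],[0.0,-0.387,-0.52,-70.6,0,0,-1],[0.0,-0.387,-0.52,-70.6,0,0,-1],[0.0,-0.387,-0.52,-70.6,0,0,-1],[0.0,-0.387,-0.52,-70.6,0,0,-1],[0.046,-0.387,-0.52,-70.6,0,0,-1],[0.046,-0.387,-0.52,-70.6,0,0,-1]]
  ]
}}

```text
clock: 3.92
tcp_pos: [0.5797, -0.0159, 0.2417]
orientation: [-82.5, 89.6, -166.5]
contact_force: [-1.5, -1.7, -1.5]
opening: 0.0006
```

```bash
python3 - <<'E'
from h import *
where(); plan([((0,-.117,.103),Rt())])
E
```

```text
clock 3.92 pt in frame [-0.0038 -0.1196  0.1757] F [-1.5 -1.7 -1.5] open 0.0006 j [ 34.  30. -47. 101.  25.  60. -16.]
shift [ 0.0727  0.0039 -0.0026] turn [-0.1  0.1  0.4] tcp [ 0.583 -0.013  0.169]
```

Request:
{"fn": "drive_tool", "kwargs": {
  "commands": [
    [[0.035,0.004,-0.003,0,0,0,-1],[0.073,0.004,-0.003,0,0,0,-1],[0.073,0.004,-0.003,0,0,0,-1],[0.073,0.004,0.01,0,0,0,-1],[0.073,0.004,0.02,0,0,0,-1],[0.073,0.004,0.03,0,0,0,-1],[0.073,0.004,0.04,0,0,0,-1],[0.08,0.004,0.048,0,0,0,-1],[0.087,0.004,0.056,0,0,0,-1],[0.094,0.004,0.064,0,0,0,-1],[0.1,0.004,0.072,0,0,0,-1],[0.104,0.004,0.079,0,0,0,-1],[0.108,0.004,0.086,0,0,0,-1],[0.108,0.004,0.086,0,0,0,-1],[0.108,0.004,0.086,0,0,0,-1]]
  ]
}}

```text
clock: 5.17
tcp_pos: [0.5917, -0.1016, 0.1332]
orientation: [-85.8, 89.5, -169.8]
contact_force: [0.4, -0.0, -0.2]
opening: 0.0003
```

```bash
python3 - <<'E'
from h import *
where(); plan([((0,-.16,.22),Rt()),((0,-.023,.22),Rt())])
E
```

```text
clock 5.17 pt in frame [-0.0011 -0.206   0.0672] F [ 0.4 -0.  -0.2] open 0.0003 j [ 37.  40. -41. 102.  33.  51. -13.]
shift [-0.1529 -0.0007 -0.0459] turn [-0.1  0.   0.5] tcp [ 0.587 -0.056  0.286]
shift [-0.1529 -0.0011 -0.1829] turn [-0.1  0.   0.5] tcp [0.573 0.08  0.286]
```

Request:
{"fn": "drive_tool", "kwargs": {
  "commands": [
    [[-0.04,0,-0.005,0,0,0,-1],[-0.08,0,-0.02,0,0,0.5,0.2],[-0.12,0,-0.06,0,0,0.5,0.2],[-0.15,-0.001,-0.1,0,0,0.5,0.2],[-0.15,-0.001,-0.14,0,0,0.5,0.2],[-0.15,-0.001,-0.183,0,0,0.5,0.2],[-0.15,-0.001,-0.183,0,0,0.5,0.2],[-0.15,-0.001,-0.183,0,0,0.5,0.2]]
  ]
}}

```text
clock: 5.83
tcp_pos: [0.5715, 0.0888, 0.2852]
orientation: [123.1, 89.7, 39.7]
contact_force: [-0.2, 0.3, 0.2]
opening: 0.0425
```

```bash
python3 - <<'E'
from h import *
where(); plan([((0,-.023,.140),Rt())],.0467)
t=manip.capture('top');s=manip.capture('side')
cv2.imwrite('pics/d.png',np.hstack([cv2.resize(t['color'][130:290,150:350],(400,320)),cv2.resize(s['color'][60:300,100:400],(400,320))]))
E
```

```text
clock 5.83 pt in frame [-2.000e-04 -1.430e-02  2.192e-01] F [-0.2  0.3  0.2] open 0.0425 j [ 26.  28. -50.  99.  23.  64. -24.]
shift [0.0984 0.     0.0087] turn [ 0.5 -0.1 -0.2] tcp [0.573 0.08  0.187]
```

View pics/d.png

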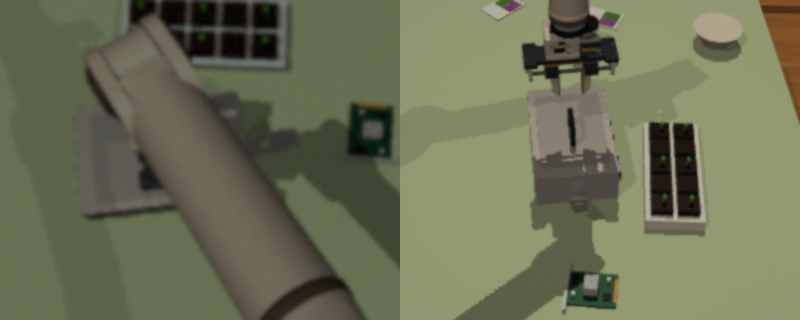

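The hasp now leans outwards (side crop 578,200; top crop 270,140). Next I grip the handle.

Request:
{"fn": "drive_tool", "kwargs": {
  "commands": [
    [[0.03,0,0.008,0.5,0,0,0.2],[0.06,0,0.008,0.5,0,0,0.2],[0.08,0,0.008,0.5,0,0,0.2],[0.097,0,0.008,0.5,0,0,0.2],[0.097,0,0.008,0.5,0,0,0.2],[0.097,0,0.008,0.5,0,0,-1],[0.097,0,0.008,0.5,0,0,-1],[0.097,0,0.008,0.5,0,0,-1],[0.097,0,0.008,0.5,0,0,-1],[0.097,0,0.008,0.5,0,0,-1]]
  ]
}}

```text
clock: 6.77
tcp_pos: [0.5741, 0.0741, 0.1877]
orientation: [65.7, 89.8, -18.6]
contact_force: [-0.2, 0.6, -0.2]
opening: 0.0266
```

```bash
cat >> h.py <<'E'
def handle(th,rot0=0):
    c,s=np.cos(th),np.sin(th); dy,dz=-.165,.122
    return (0,.142+dy*c+dz*s,.018-dy*s+dz*c)
E
python3 - <<'E'
from h import *
where(.0467)
for k in(1,.6):
  for th in np.arange(.1,1.65,.1):
    print(round(th,1),end=' '); plan([(handle(th),Rt(tilt=np.degrees(th)*k))],.0467)
E
```

```text
clock 6.77 pt in frame [ 0.0008 -0.0295  0.141 ] F [-0.2  0.6 -0.2] open 0.0266 j [ 24.  34. -45. 104.  30.  54. -28.]
0.1 shift [-0.0147 -0.0008 -0.0241] turn [-0.4 -5.6 -0.2] tcp [0.571 0.098 0.202]
0.2 shift [-0.0285 -0.0009 -0.0432] turn [ -0.5 -11.4  -0.1] tcp [0.569 0.117 0.216]
0.3 shift [-0.0404 -0.001  -0.0636] turn [ -0.5 -17.1  -0.1] tcp [0.567 0.137 0.228]
0.4 shift [-0.0501 -0.0011 -0.0851] turn [ -0.5 -22.8  -0.1] tcp [0.564 0.159 0.238]
0.5 shift [-0.0577 -0.0013 -0.1074] turn [ -0.5 -28.6  -0.1] tcp [0.562 0.181 0.245]
0.6 shift [-0.0629 -0.0014 -0.1304] turn [ -0.5 -34.3  -0.1] tcp [0.56  0.204 0.25 ]
0.7 shift [-0.0659 -0.0016 -0.1538] turn [ -0.5 -40.   -0. ] tcp [0.557 0.227 0.253]
0.8 shift [-0.0665 -0.0018 -0.1774] turn [ -0.5 -45.8  -0. ] tcp [0.555 0.251 0.254]
0.9 shift [-0.0648 -0.0019 -0.2009] turn [ -0.5 -51.5   0. ] tcp [0.552 0.274 0.252]
1.0 shift [-0.0607 -0.0021 -0.2242] turn [ -0.5 -57.2   0. ] tcp [0.55  0.297 0.248]
1.1 shift [-0.0543 -0.0023 -0.2469] turn [ -0.5 -62.9   0.1] tcp [0.547 0.32  0.242]
1.2 shift [-0.0457 -0.0025 -0.2688] turn [ -0.5 -
[... 1026 characters left out ...]
tcp [0.556 0.239 0.263]
0.9 shift [-0.0758 -0.0018 -0.1883] turn [ -0.5 -30.9  -0.1] tcp [0.554 0.261 0.263]
1.0 shift [-0.074  -0.002  -0.2112] turn [ -0.5 -34.3  -0.1] tcp [0.551 0.284 0.261]
1.1 shift [-0.07   -0.0022 -0.2339] turn [ -0.5 -37.7  -0. ] tcp [0.549 0.307 0.257]
1.2 shift [-0.0638 -0.0024 -0.2561] turn [ -0.5 -41.2  -0. ] tcp [0.546 0.329 0.251]
1.3 shift [-0.0556 -0.0026 -0.2776] turn [ -0.5 -44.6  -0. ] tcp [0.544 0.35  0.243]
1.4 shift [-0.0453 -0.0028 -0.2983] turn [ -0.5 -48.    0. ] tcp [0.542 0.371 0.233]
1.5 shift [-0.0331 -0.0029 -0.318 ] turn [ -0.5 -51.5   0. ] tcp [0.54 0.39 0.22]
1.6 shift [-0.019  -0.0031 -0.3364] turn [ -0.5 -54.9   0. ] tcp [0.538 0.409 0.206]
```

Request:
{"fn": "drive_tool", "kwargs": {
  "commands": [
    [[0,0,0,0,0,0,-1],[0,0,0,0,0,0,-1],[0,0,0,0,0,0,-1],[0,0,0,0,0,0,-1]]
  ]
}}

```text
clock: 7.1
tcp_pos: [0.5733, 0.074, 0.1881]
orientation: [30.9, 89.8, -53.4]
contact_force: [-3.7, -0.4, 5.6]
opening: 0.0108
```

```bash
python3 - <<'E'
from h import *
where(.0467)
import h
def hd(th):
    c,s=np.cos(th),np.sin(th); dy,dz=-.171,.122
    return (.0008,.142+dy*c+dz*s,.018-dy*s+dz*c)
for th in np.arange(0,1.05,.06): print(round(th,2),end=' '); plan([(hd(th),Rt(tilt=np.degrees(th)))],.0467)
E
```

```text
clock 7.1 pt in frame [-0.0002 -0.0296  0.1414] F [-3.7 -0.4  5.6] open 0.0108 j [ 24.  34. -45. 104.  29.  54. -28.]
0.0 shift [ 0.0014  0.0011 -0.0004] turn [-0.4  0.1 -0.1] tcp [0.574 0.075 0.187]
0.06 shift [-0.0086  0.001  -0.0108] turn [-0.4 -3.3 -0.1] tcp [0.573 0.085 0.197]
0.12 shift [-0.0179  0.0009 -0.0218] turn [-0.4 -6.7 -0.1] tcp [0.572 0.096 0.206]
0.18 shift [-0.0266  0.0008 -0.0333] turn [ -0.4 -10.2  -0. ] tcp [0.571 0.107 0.215]
0.24 shift [-0.0346  0.0008 -0.0454] turn [ -0.4 -13.6  -0. ] tcp [0.569 0.119 0.223]
0.3 shift [-0.0418  0.0007 -0.0578] turn [ -0.4 -17.   -0. ] tcp [0.568 0.132 0.23 ]
0.36 shift [-0.0482  0.0006 -0.0707] turn [ -0.4 -20.5  -0. ] tcp [0.567 0.145 0.236]
0.42 shift [-0.0539  0.0005 -0.084 ] turn [ -0.4 -23.9   0. ] tcp [0.565 0.158 0.242]
0.48 shift [-0.0588  0.0004 -0.0975] turn [ -0.4 -27.4   0. ] tcp [0.564 0.171 0.247]
0.54 shift [-0.0628  0.0003 -0.1114] turn [ -0.4 -30.8   0. ] tcp [0.562 0.185 0.251]
0.6 shift [-0.066   0.0002 -0.1254] turn [ -0.4 -34.2   0. ] tcp [0.561 0.199 0.254]
0.66 shift [-6.840e-02  1.000e-04 -1.396e-01] turn [ -0.4 -37.7   0.1] tcp [0.559 0.213 0.256]
0.72 shift [-0.0699  0.     -0.1539] turn [ -0.4 -41.1   0.1] tcp [0.558 0.227 0.258]
0.78 shift [-7.050e-02 -1.000e-04 -1.683e-01] turn [ -0.4 -44.6   0.1] tcp [0.556 0.242 0.258]
0.84 shift [-0.0703 -0.0002 -0.1828] turn [ -0.4 -48.    0.1] tcp [0.555 0.256 0.258]
0.9 shift [-0.0692 -0.0003 -0.1971] turn [ -0.4 -51.4   0.1] tcp [0.553 0.27  0.257]
0.96 shift [-0.0673 -0.0004 -0.2114] turn [ -0.4 -54.9   0.1] tcp [0.552 0.284 0.255]
1.02 shift [-0.0645 -0.0005 -0.2255] turn [ -0.4 -58.3   0.1] tcp [0.55  0.299 0.252]
```

Request:
{"fn": "drive_tool", "kwargs": {
  "commands": [
    [[-0.01,0,-0.011,0,-3.3,0,-1],[-0.019,0,-0.022,0,-6.7,0,-1],[-0.028,0,-0.033,0,-10.2,0,-1],[-0.036,0,-0.045,0,-13.6,0,-1],[-0.043,0,-0.058,0,-17,0,-1],[-0.049,0,-0.071,0,-20.5,0,-1],[-0.055,0,-0.084,0,-23.9,0,-1],[-0.06,0,-0.097,0,-27.4,0,-1],[-0.064,0,-0.111,0,-30.8,0,-1],[-0.067,0,-0.125,0,-34.2,0,-1]]
  ]
}}

```text
clock: 7.93
tcp_pos: [0.5604, 0.198, 0.2553]
orientation: [0.1, 55.3, -84.3]
contact_force: [-1.4, -4.3, -1.7]
opening: 0.0111
```

```bash
python3 - <<'E'
from h import *
where(.0467)
def hd(th):
    c,s=np.cos(th),np.sin(th); dy,dz=-.171,.122
    return (.0,.142+dy*c+dz*s,.018-dy*s+dz*c)
for th in np.arange(.54,1.75,.1): print(round(th,2),end=' '); print(np.round(hd(th),3)); plan([(hd(th),Rt(tilt=np.degrees(th)))],.0467)
E
```

```text
clock 7.93 pt in frame [-0.      0.0687  0.2169] F [-1.4 -4.3 -1.7] open 0.0111 j [-12.  37. -36.  92.  46.  86. -56.]
0.54 [0.    0.058 0.211]
shift [ 0.0114 -0.      0.0081] turn [-0.5  3.7  0.2] tcp [0.562 0.185 0.251]
0.64 [0.    0.078 0.218]
shift [-0.006  -0.0002 -0.0085] turn [-0.4 -2.   0.2] tcp [0.559 0.208 0.255]
0.74 [0.    0.098 0.223]
shift [-0.0216 -0.0005 -0.0267] turn [-0.4 -7.7  0.3] tcp [0.557 0.232 0.258]
0.84 [0.    0.119 0.227]
shift [-0.0353 -0.0007 -0.0465] turn [ -0.4 -13.5   0.3] tcp [0.554 0.256 0.258]
0.94 [0.    0.14  0.228]
shift [-0.0469 -0.0009 -0.0674] turn [ -0.4 -19.2   0.3] tcp [0.552 0.28  0.256]
1.04 [0.    0.161 0.227]
shift [-0.0564 -0.0011 -0.0895] turn [ -0.4 -24.9   0.3] tcp [0.549 0.303 0.251]
1.14 [0.    0.181 0.224]
shift [-0.0637 -0.0013 -0.1124] turn [ -0.4 -30.7   0.4] tcp [0.547 0.326 0.244]
1.24 [0.    0.202 0.219]
shift [-0.0686 -0.0015 -0.1359] turn [ -0.4 -36.4   0.4] tcp [0.544 0.348 0.235]
1.34 [0.    0.222 0.212]
shift [-0.0712 -0.0017 -0.1598] turn [ -0.3 -42.1   0.4] tcp [0.542 0.369 0.223]
1.44 [0.    0.241 0.203]
shift [-0.0714 -0.0019 -0.1838] turn [ -0.3 -47.9   0.4] tcp [0.54  0.389 0.21 ]
1.54 [0.    0.259 0.193]
shift [-0.0691 -0.0021 -0.2077] turn [ -0.3 -53.6   0.4] tcp [0.538 0.407 0.194]
1.64 [0.    0.276 0.18 ]
shift [-0.0645 -0.0022 -0.2312] turn [ -0.3 -59.3   0.4] tcp [0.536 0.424 0.177]
1.74 [0.    0.291 0.166]
shift [-0.0576 -0.0024 -0.2542] turn [ -0.3 -65.    0.5] tcp [0.535 0.438 0.158]
```

Request:
{"fn": "drive_tool", "kwargs": {
  "commands": [
    [[-0.006,0,-0.008,0,-2,0,-1],[-0.014,0,-0.017,0,-4.8,0,-1],[-0.021,0,-0.027,0,-7.7,0,-1],[-0.028,0,-0.036,0,-10.6,0,-1],[-0.035,0,-0.046,0,-13.5,0,-1],[-0.041,0,-0.057,0,-16.3,0,-1],[-0.047,-0.001,-0.067,0,-19.2,0,-1],[-0.052,-0.001,-0.078,0,-22,0,-1],[-0.056,-0.001,-0.09,0,-24.9,0,-1],[-0.06,-0.001,-0.101,0,-27.8,0,-1],[-0.064,-0.001,-0.112,0,-30.7,0,-1],[-0.064,-0.001,-0.112,0,-30.7,0,-1]]
  ]
}}

```text
clock: 8.93
tcp_pos: [0.5466, 0.3287, 0.2455]
orientation: [0.3, 24.3, -84.0]
contact_force: [0.7, 3.8, 9.2]
opening: 0.0109
```

```bash
python3 - <<'E'
from h import *
where(.0467)
def hd(th):
    c,s=np.cos(th),np.sin(th); dy,dz=-.171,.122
    return (.0,.142+dy*c+dz*s,.018-dy*s+dz*c)
for th in np.arange(1.14,1.69,.05): print(round(th,2),end=' '); plan([(hd(th),Rt(tilt=np.degrees(th)))],.0467)
E
```

```text
clock 8.93 pt in frame [2.000e-04 1.841e-01 2.262e-01] F [0.7 3.8 9.2] open 0.0109 j [-39.  56. -21.  71.  53. 115. -61.]
1.14 shift [ 0.0032 -0.0003 -0.0003] turn [-0.3  0.4  0.1] tcp [0.547 0.326 0.244]
1.19 shift [-0.0052 -0.0003 -0.0089] turn [-0.3 -2.5  0.1] tcp [0.545 0.337 0.239]
1.24 shift [-0.0132 -0.0004 -0.0179] turn [-0.3 -5.4  0.1] tcp [0.544 0.348 0.235]
1.29 shift [-0.0206 -0.0005 -0.0273] turn [-0.3 -8.2  0.1] tcp [0.543 0.359 0.229]
1.34 shift [-0.0277 -0.0005 -0.0371] turn [ -0.3 -11.1   0.1] tcp [0.542 0.369 0.223]
1.39 shift [-0.0342 -0.0006 -0.0472] turn [ -0.3 -14.    0.2] tcp [0.541 0.379 0.217]
1.44 shift [-0.0402 -0.0007 -0.0576] turn [ -0.3 -16.8   0.2] tcp [0.54  0.389 0.21 ]
1.49 shift [-0.0457 -0.0007 -0.0682] turn [ -0.3 -19.7   0.2] tcp [0.539 0.398 0.202]
1.54 shift [-0.0506 -0.0008 -0.0792] turn [ -0.3 -22.5   0.2] tcp [0.538 0.407 0.194]
1.59 shift [-0.055  -0.0009 -0.0904] turn [ -0.3 -25.4   0.2] tcp [0.537 0.415 0.186]
1.64 shift [-0.0588 -0.001  -0.1018] turn [ -0.3 -28.3   0.2] tcp [0.536 0.424 0.177]
```

```bash
python3 - <<'E'
from h import *
def hd(th):
    c,s=np.cos(th),np.sin(th); dy,dz=-.171,.124
    return (.0,.142+dy*c+dz*s,.018-dy*s+dz*c)
for th in np.arange(1.14,1.66,.05): print(round(th,2),end=' '); plan([(hd(th),Rt(tilt=65-(th-1.14)*45))],.0467)
E
```

```text
1.14 shift [ 0.0012 -0.0003 -0.0001] turn [-0.3  0.7  0.1] tcp [0.546 0.328 0.245]
1.19 shift [-0.0072 -0.0003 -0.0046] turn [-0.3  2.9  0.1] tcp [0.545 0.337 0.244]
1.24 shift [-0.0152 -0.0003 -0.0095] turn [-0.3  5.2  0.1] tcp [0.544 0.346 0.243]
1.29 shift [-0.0227 -0.0004 -0.0149] turn [-0.3  7.4  0.1] tcp [0.543 0.355 0.241]
1.34 shift [-0.0298 -0.0004 -0.0206] turn [-0.3  9.7  0.1] tcp [0.543 0.364 0.239]
1.39 shift [-0.0365 -0.0005 -0.0267] turn [-0.3 11.9  0.1] tcp [0.542 0.373 0.236]
1.44 shift [-0.0427 -0.0005 -0.0332] turn [-0.3 14.2  0.1] tcp [0.541 0.381 0.233]
1.49 shift [-0.0484 -0.0006 -0.04  ] turn [-0.3 16.4  0.1] tcp [0.54  0.389 0.229]
1.54 shift [-0.0535 -0.0006 -0.0471] turn [-0.3 18.7  0.1] tcp [0.539 0.396 0.225]
1.59 shift [-0.0582 -0.0007 -0.0545] turn [-0.3 20.9  0.1] tcp [0.538 0.404 0.22 ]
1.64 shift [-0.0624 -0.0007 -0.0622] turn [-0.3 23.2  0.1] tcp [0.538 0.411 0.214]
```

First a small part, watching forces and joint 6.

Request:
{"fn": "drive_tool", "kwargs": {
  "commands": [
    [[0,0,0,0,1,0,-1],[-0.004,0,-0.002,0,2,0,-1],[-0.007,0,-0.005,0,3.5,0,-1],[-0.011,0,-0.007,0,4.5,0,-1],[-0.015,0,-0.01,0,5.5,0,-1],[-0.019,0,-0.012,0,6.5,0,-1],[-0.023,0,-0.015,0,7.5,0,-1],[-0.03,0,-0.021,0,9.7,0,-1]]
  ]
}}

```text
clock: 9.6
tcp_pos: [0.5429, 0.3642, 0.2383]
orientation: [0.2, 34.0, -84.1]
contact_force: [-0.0, -2.5, 0.2]
opening: 0.0111
```

```bash
python3 - <<'E'
from h import *
where(.0467)
def hd(th):
    c,s=np.cos(th),np.sin(th); dy,dz=-.171,.124
    return (.0,.142+dy*c+dz*s,.018-dy*s+dz*c)
for th in np.arange(1.34,1.66,.05): print(round(th,2),end=' '); plan([(hd(th),Rt(tilt=65-(th-1.14)*45))],.0467)
E
```

```text
clock 9.6 pt in frame [0.0003 0.2237 0.2122] F [-0.  -2.5  0.2] open 0.0111 j [-39.  55. -24.  69.  50. 110. -61.]
1.34 shift [-0.0003 -0.0004  0.0005] turn [-0.3 -0.   0.1] tcp [0.543 0.364 0.239]
1.39 shift [-0.0058 -0.0004 -0.0066] turn [-0.3  2.2  0.1] tcp [0.542 0.373 0.236]
1.44 shift [-0.0108 -0.0005 -0.014 ] turn [-0.3  4.5  0.1] tcp [0.541 0.381 0.233]
1.49 shift [-0.0153 -0.0005 -0.0217] turn [-0.3  6.7  0.1] tcp [0.54  0.389 0.229]
1.54 shift [-0.0192 -0.0006 -0.0296] turn [-0.3  9.   0.1] tcp [0.539 0.396 0.225]
1.59 shift [-0.0226 -0.0006 -0.0377] turn [-0.3 11.2  0.1] tcp [0.538 0.404 0.22 ]
1.64 shift [-0.0253 -0.0007 -0.0459] turn [-0.4 13.5  0.1] tcp [0.538 0.411 0.214]
```

Request:
{"fn": "drive_tool", "kwargs": {
  "commands": [
    [[-0.003,0,-0.003,0,1,0,-1],[-0.006,0,-0.007,0,2.2,0,-1],[-0.008,0,-0.01,0,3.3,0,-1],[-0.011,0,-0.014,0,4.5,0,-1],[-0.013,0,-0.018,0,5.6,0,-1],[-0.015,0,-0.022,0,6.7,0,-1],[-0.019,0,-0.03,0,9,0,-1],[-0.023,0,-0.038,0,11.2,0,-1],[-0.025,0,-0.044,0,13,0,-1],[-0.025,0,-0.044,0,13,0,-1],[-0.025,0,-0.044,0,13,0,0.2],[-0.025,0,-0.044,0,13,0,0.2],[-0.025,0,-0.044,0,13,0,0.2],[-0.025,0,-0.044,0,13,0,0.2]]
  ]
}}

```text
clock: 10.77
tcp_pos: [0.5385, 0.4099, 0.2162]
orientation: [0.4, 47.1, -83.9]
contact_force: [-0.1, -0.4, -0.6]
opening: 0.0331
```

```bash
python3 - <<'E'
from h import *
where(.0467)
s=manip.capture('side')
cv2.imwrite('pics/e.png',cv2.resize(s['color'][20:300,100:400],(600,560)))
E
```

```text
clock 10.77 pt in frame [0.0008 0.2765 0.1821] F [-0.1 -0.4 -0.6] open 0.0331 j [-37.  54. -28.  68.  46. 102. -63.]
```

View pics/e.png

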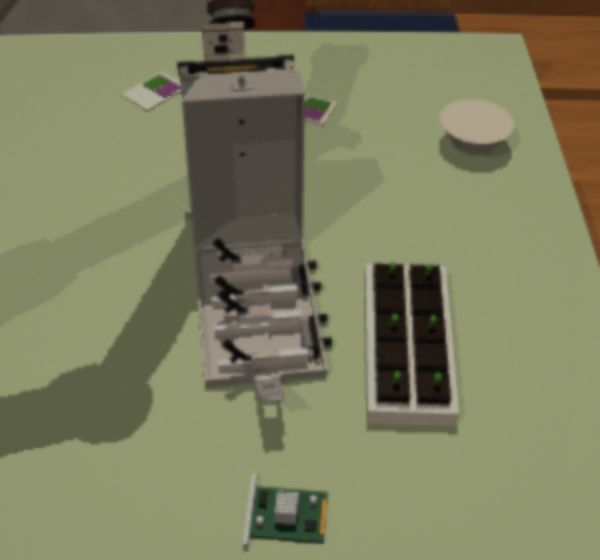

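The lid stands upright, all four levers are raised and the board still lies at (285,508) in the crop. Next I retreat over the lid and go to the board.

Request:
{"fn": "drive_tool", "kwargs": {
  "commands": [
    [[-0.02,0,0,0,0,0,0.2],[-0.04,0,0,0,0,0,0.2],[-0.06,0,0,0,0,0,0.2],[-0.08,0,0.02,0,4,0,0.2],[-0.1,0,0.04,0,8,0,0.2],[-0.125,0,0.065,0,14,0,0.2],[-0.15,0,0.09,0,20,0,0.2],[-0.175,0,0.115,0,26,0,0.2],[-0.2,0,0.14,0,32,0,0.2],[-0.22,0,0.16,0,38,0,0.2],[-0.22,0,0.16,0,43,0,0.2],[-0.22,0,0.16,0,43,0,0.2]]
  ]
}}

```text
clock: 11.82
tcp_pos: [0.5365, 0.4395, 0.491]
orientation: [117.5, 89.2, 33.0]
contact_force: [0.8, 0.2, -0.3]
opening: 0.0555
```

```bash
python3 - <<'E'
from h import *
where()
t=manip.capture('top');s=manip.capture('side')
(q,f),n=boardpose([t,s],(.612,-.267,-5)); print(q,f,n)
plan([((0,0,.20),Rt(yaw=q[2])),((0,0,.028),Rt(yaw=q[2]))],.0467,q)
E
```

```text
clock 11.82 pt in frame [0.0028 0.3383 0.425 ] F [ 0.8  0.2 -0.3] open 0.0555 j [-16.  31. -44.  65.  21.  91. -50.]
[ 0.61179268 -0.26734445 -6.18741493] 0.11991880220582271 2
shift [0.2394 0.0046 0.7135] turn [12.1  0.1 -0.1] tcp [ 0.612 -0.267  0.247]
shift [0.4114 0.0044 0.713 ] turn [12.1  0.1 -0.1] tcp [ 0.612 -0.267  0.075]
```

Request:
{"fn": "drive_tool", "kwargs": {
  "commands": [
    [[0,0,0.04,1,0,0,0.2],[0,0,0.08,2,0,0,0.2],[0,0,0.12,3,0,0,0.2],[0,0,0.16,4,0,0,0.2],[0,0,0.2,5,0,0,0.2],[0,0,0.24,6,0,0,0.2],[0,0,0.28,7,0,0,0.2],[0,0,0.32,8,0,0,0.2],[0,0,0.36,9,0,0,0.2],[0.02,0.002,0.395,10,0,0,0.2],[0.04,0.002,0.43,11,0,0,0.2],[0.06,0.004,0.465,12,0,0,0.2],[0.08,0.004,0.5,12,0,0,0.2],[0.1,0.004,0.535,12,0,0,0.2],[0.12,0.004,0.57,12,0,0,0.2],[0.14,0.004,0.605,12,0,0,0.2],[0.16,0.004,0.64,12,0,0,0.2],[0.18,0.004,0.675,12,0,0,0.2],[0.21,0.004,0.7,12,0,0,0.2],[0.24,0.004,0.713,12,0,0,0.2]]
  ]
}}

```text
clock: 13.68
tcp_pos: [0.6108, -0.2702, 0.2429]
orientation: [-15.7, 89.7, -111.8]
contact_force: [0.3, -0.7, 0.2]
opening: 0.0552
```

```bash
python3 - <<'E'
from h import *
where()
t=manip.capture('top');s=manip.capture('side')
(q,f),n=boardpose([t,s],(.612,-.267,-5)); print(q,f,n, [best(p,'wide_board')['region'].sum() if best(p,'wide_board') else 0 for p in (t,s)])
(q,f),n=boardpose([s],(.612,-.267,-5)); print(q,f,n)
q=(.6118,-.2671,-5.8)
plan([((0,0,.10),Rt(yaw=q[2])),((0,0,.028),Rt(yaw=q[2]))],.0467,q)
cv2.imwrite('pics/f.png',cv2.resize(s['color'][200:340,160:360],(800,560)))
E
```

```text
clock 13.68 pt in frame [ 0.0004 -0.376   0.1769] F [ 0.3 -0.7  0.2] open 0.0552 j [ 41.  34. -29.  88.  18.  62.   2.]
[ 0.61239095 -0.26695371 -6.64771029] 0.6660081971425634 2 [np.int64(414), np.int64(1081)]
[ 0.61240394 -0.2672869  -6.60762729] 0.05764338575393155 1
shift [ 0.1016 -0.001   0.0017] turn [-0.1  0.2 -0.3] tcp [ 0.612 -0.267  0.147]
shift [ 0.1736 -0.0014  0.0014] turn [-0.1  0.2 -0.3] tcp [ 0.612 -0.267  0.075]
```

View pics/f.png

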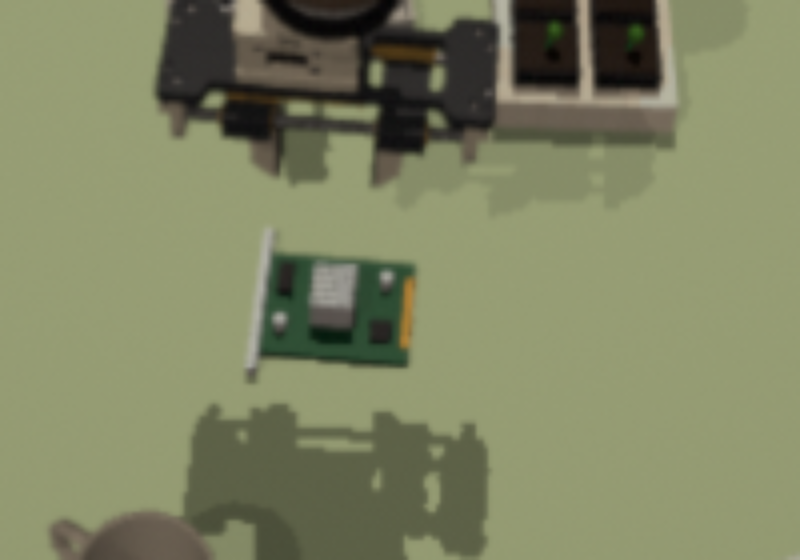

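Request:
{"fn": "drive_tool", "kwargs": {
  "commands": [
    [[0.03,-0.001,0.002,0,0,0,0],[0.06,-0.001,0.002,0,0,0,0],[0.09,-0.001,0.002,0,0,0,0],[0.12,-0.001,0.002,0,0,0,0],[0.14,-0.001,0.002,0,0,0,0],[0.16,-0.001,0.002,0,0,0,0],[0.173,-0.001,0.002,0,0,0,0],[0.173,-0.001,0.002,0,0,0,0],[0.173,-0.001,0.002,0,0,0,0]]
  ]
}}

```text
clock: 14.88
tcp_pos: [0.6125, -0.2673, 0.0759]
orientation: [59.1, 89.7, -36.8]
contact_force: [-0.5, 1.6, 1.1]
opening: 0.046
```

```bash
python3 - <<'E'
from h import *
q=np.array([.6121,-.2671,-6]); where(.0467,q)
E
```

```text
clock 14.88 pt in frame [ 0.0006 -0.0003  0.0292] F [-0.5  1.6  1.1] open 0.046 j [ 38.  45. -24.  93.  24.  46.  -2.]
```

Request:
{"fn": "drive_tool", "kwargs": {
  "commands": [
    [[0,0,0,0,0,0,-1],[0,0,0,0,0,0,-1],[0,0,0,0,0,0,-1],[0,0,0,0,0,0,-1],[0,0,0,0,0,0,-1],[0,0,0,0,0,0,-1],[0,0,0,0,0,0,-1],[0,0,0,0,0,0,-1],[-0.005,0,0,0,0,0,-1],[-0.01,0,0,0,0,0,-1],[-0.02,0,0,0,0,0,-1],[-0.04,0,0,0,0,0,-1],[-0.06,0,0,0,0,0,-1],[-0.08,0,0,0,0,0,-1],[-0.1,0,0,0,0,0,-1],[-0.12,0,0,0,0,0,-1],[-0.12,0,0,0,0,0,-1]]
  ]
}}

```text
clock: 16.3
tcp_pos: [0.6145, -0.2675, 0.2014]
orientation: [67.6, 89.2, -28.3]
contact_force: [0.1, 0.1, -0.7]
opening: 0.0275
```

```bash
python3 - <<'E'
from h import *
where(.0467)
plan([((-.042,-.077,.175),Rt()),((-.042,-.077,.10),Rt()),((-.042,-.077,.0485),Rt())],.0467)
E
```

```text
clock 16.3 pt in frame [ 0.005  -0.3738  0.1547] F [ 0.1  0.1 -0.7] open 0.0275 j [ 41.  36. -28.  91.  20.  57.   1.]
shift [-0.0231 -0.1067 -0.2802] turn [-12.    0.4  -0.7] tcp [0.537 0.022 0.222]
shift [ 0.0519 -0.1077 -0.2806] turn [-12.    0.4  -0.7] tcp [0.537 0.022 0.147]
shift [ 0.1034 -0.1083 -0.2808] turn [-12.    0.4  -0.7] tcp [0.537 0.022 0.095]
```

Request:
{"fn": "drive_tool", "kwargs": {
  "commands": [
    [[-0.005,-0.01,-0.025,-1,0,0,-1],[-0.01,-0.02,-0.05,-2,0,0,-1],[-0.01,-0.03,-0.075,-3,0,0,-1],[-0.01,-0.04,-0.1,-4,0,0,-1],[-0.01,-0.05,-0.125,-5,0,-0.3,-1],[-0.01,-0.06,-0.15,-6,0,-0.5,-1],[-0.01,-0.07,-0.175,-7,0,-0.7,-1],[-0.01,-0.08,-0.2,-8,0.3,-0.7,-1],[-0.01,-0.09,-0.225,-9,0.3,-0.7,-1],[-0.01,-0.097,-0.25,-10,0.3,-0.7,-1],[-0.01,-0.105,-0.265,-11,0.3,-0.7,-1],[-0.01,-0.107,-0.28,-12,0.3,-0.7,-1],[-0.01,-0.107,-0.28,-12,0.3,-0.7,-1],[-0.01,-0.107,-0.28,-12,0.3,-0.7,-1]]
  ]
}}

```text
clock: 17.47
tcp_pos: [0.537, 0.0221, 0.2086]
orientation: [3.9, 89.9, -79.9]
contact_force: [-0.0, -1.1, -2.1]
opening: 0.0279
```

```bash
cat >> h.py <<'E'
def ov(p,crop,size,parts,frames,name):
    S=4; im=cv2.resize(p['color'],None,fx=S,fy=S,interpolation=cv2.INTER_CUBIC)
    for X,q,c in zip(parts,frames,[(0,0,255),(255,0,0),(0,255,255),(255,0,255)]):
        for u in proj(p,tf(q,X)): cv2.circle(im,tuple(np.round((u+.5)*S).astype(int)),4,c,-1)
    r0,r1,c0,c1=crop; cv2.imwrite(name,cv2.resize(im[r0*S:r1*S,c0*S:c1*S],size))
E
python3 - <<'E'
from h import *
where(.0467)
plan([((-.042,-.077,.0485),Rt())],.0467)
s=manip.capture('side'); t=manip.capture('top')
p,M,st=cur(); g=p+.0467*M[:,0]
u=proj(s,g)[0]; print(u,proj(t,g)[0])
B=np.vstack(WB)+[0,0,g[2]-.028-.001]; y=np.degrees(np.arctan2(M[1,1],M[0,1])); print(y)
ov(s,(120,240,150,310),(800,600),[B],[(g[0],g[1],y)],'pics/g.png')
print([ (r['p'],r['region'].sum()) for r in manip.regions_of(s,'wide_board')])
E
```

```text
clock 17.47 pt in frame [-0.0419 -0.0772  0.1619] F [-0.  -1.1 -2.1] open 0.0279 j [ 24.  25. -36. 109.  19.  51. -15.]
shift [ 1.134e-01 -1.000e-04 -4.000e-04] turn [ 0.1  0.1 -0. ] tcp [0.537 0.022 0.095]
[214.78665132 158.77695529] [254.621051   210.64717645]
5.994391832891388
[(0.82, np.int64(597)), (0.65, np.int64(3518))]
```

View pics/g.png

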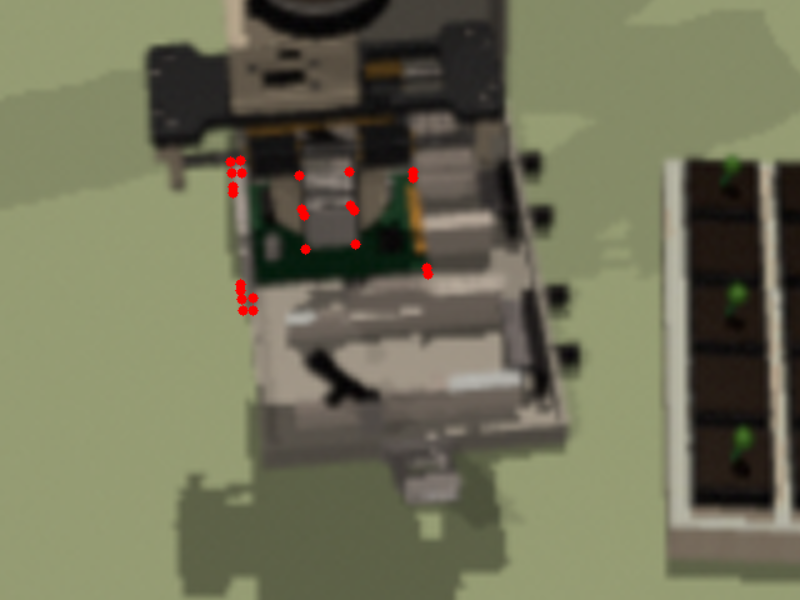

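Request:
{"fn": "drive_tool", "kwargs": {
  "commands": [
    [[0.015,0,0,0,0,0,-1],[0.03,0,0,0,0,0,-1],[0.045,0,0,0,0,0,-1],[0.06,0,0,0,0,0,-1],[0.072,0,0,0,0,0,-1],[0.082,0,0,0,0,0,-1],[0.09,0,0,0,0,0,-1],[0.096,0,0,0,0,0,-1],[0.101,0,0,0,0,0,-1],[0.105,0,0,0,0,0,-1],[0.108,0,0,0,0,0,-1],[0.11,0,0,0,0,0,-1],[0.11,0,0,0,0,0,-1]]
  ]
}}

```text
clock: 18.7
tcp_pos: [0.5374, 0.0223, 0.1019]
orientation: [15.5, 89.8, -68.4]
contact_force: [-13.2, 3.3, 31.6]
opening: 0.0277
```

```bash
python3 - <<'E'
from h import *
where(.0467); print(cur()[2]['torque'])
plan([((-.042,-.077,.0485),Rt())],.0467)
E
```

```text
clock 18.7 pt in frame [-0.0414 -0.0771  0.0552] F [-13.2   3.3  31.6] open 0.0277 j [ 19.  35. -31. 112.  27.  40. -22.]
[0.61865594 2.64034853 0.20321137]
shift [ 0.0067 -0.0006 -0.    ] turn [ 0.   0.2 -0. ] tcp [0.537 0.022 0.095]
```

Request:
{"fn": "drive_tool", "kwargs": {
  "commands": [
    [[-0.004,0,0,0,0,0,-1],[-0.008,0,0,0,0,0,-1],[-0.008,0,0,0,0,0,-1]]
  ]
}}

```text
clock: 18.95
tcp_pos: [0.5385, 0.0223, 0.1109]
orientation: [46.1, 89.7, -37.8]
contact_force: [0.4, 0.2, -1.7]
opening: 0.0281
```

```bash
python3 - <<'E'
from h import *
where(.0467); print(cur()[2]['torque'])
s=manip.capture('side'); p,M,st=cur(); g=p+.0467*M[:,0]
B=np.vstack(WB)+[0,0,g[2]-.029]; y=np.degrees(np.arctan2(M[1,1],M[0,1]))
ov(s,(130,250,150,310),(800,600),[B],[(g[0],g[1],y)],'pics/i.png')
E
```

```text
clock 18.95 pt in frame [-0.0402 -0.0773  0.0642] F [ 0.4  0.2 -1.7] open 0.0281 j [ 19.  34. -31. 112.  26.  41. -21.]
[-0.03344057 -0.1500217   0.01097324]
```

View pics/i.png

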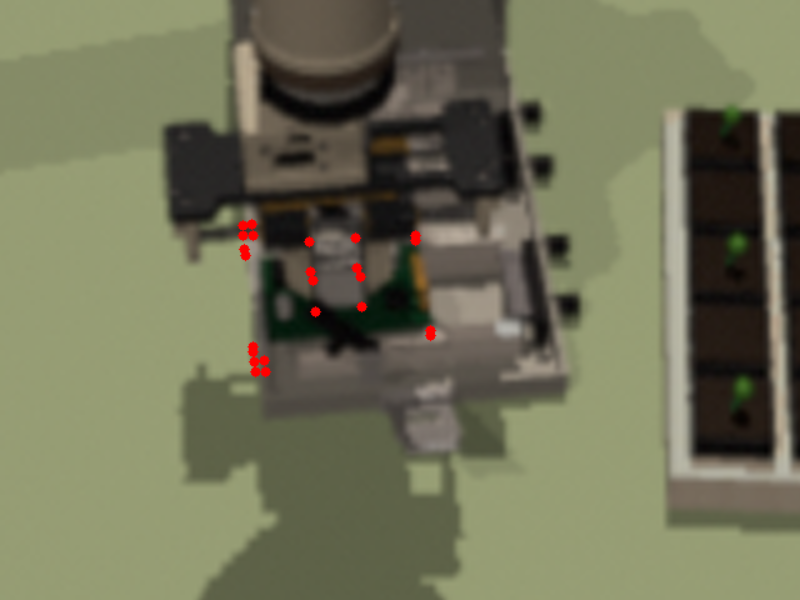

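```bash
python3 - <<'E'
from h import *
s=manip.capture('side'); p,M,st=cur(); g=p+.0467*M[:,0]
y=np.degrees(np.arctan2(M[1,1],M[0,1])); q=(g[0],g[1],y); z=g[2]-.0292
S=10; im=cv2.resize(s['color'],None,fx=S,fy=S,interpolation=cv2.INTER_CUBIC)
def L(fr,pts,c,cl=True): cv2.polylines(im,[np.round((proj(s,tf(fr,pts))+.5)*S).astype(np.int32)],cl,c,1)
for zz in(z,): 
  L(q,[(-.0525,-.039,zz),(.0525,-.039,zz),(.0525,.039,zz),(-.0525,.039,zz)],(0,255,255))
  L(q,[(-.0525,-.055,zz),(-.0465,-.055,zz),(-.0465,-.055,zz+.01),(-.0525,-.055,zz+.01)],(0,255,255))
  L(q,[(-.014,-.016,zz+.005),(.014,-.016,zz+.005),(.014,-.016,zz+.032),(-.014,-.016,zz+.032)],(0,255,255))
for yy in(-.127,-.027): L(BX,[(-.0255,yy,.038),(-.0255-.052*np.cos(.95),yy,.038+.052*np.sin(.95))],(255,0,255),False)
for yy in(-.118,-.036): L(BX,[(-.0915,yy,.045),(.0655,yy,.045)],(255,255,0),False);L(BX,[(-.0915,yy,.02),(.0655,yy,.02)],(255,0,0),False)
L(BX,[(-.0915,-.142,.018),(.0915,-.142,.018),(.0915,.142,.018),(-.0915,.142,.018)],(0,0,255))
cv2.imwrite('pics/j.png',cv2.resize(im[1650:2150,1900:2700],(800,500)))
E
```

```text
(no output)
```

View pics/j.png

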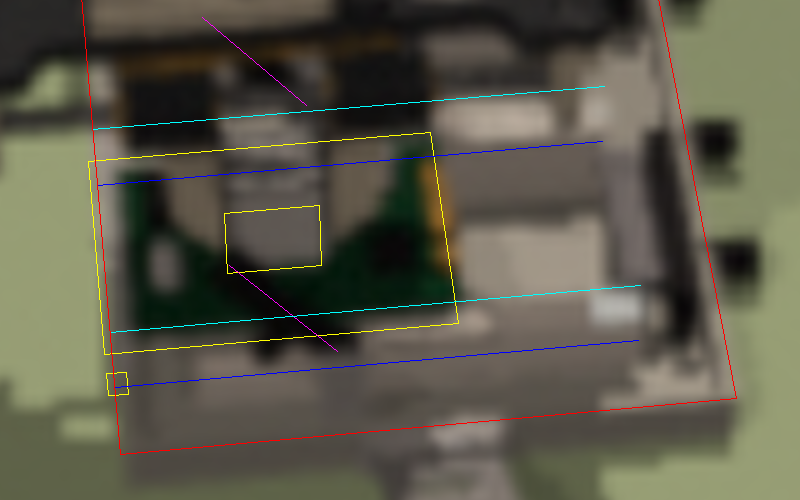

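The outline overlay disagrees with the board: its front edge sits about 20 crop pixels higher than predicted, at (140,327) instead of (140,351). It seems to have rolled in the grip when it met the lead-in. I'll lift and measure.

Request:
{"fn": "drive_tool", "kwargs": {
  "commands": [
    [[-0.02,0,0,0,0,0,-1],[-0.04,0,0,0,0,0,-1],[-0.06,0,0,0,0,0,-1],[-0.08,0,0,0,0,0,-1],[-0.1,0,0,0,0,0,-1],[-0.1,0,0,0,0,0,-1]]
  ]
}}

```text
clock: 19.55
tcp_pos: [0.5396, 0.0221, 0.2128]
orientation: [60.5, 89.6, -23.5]
contact_force: [1.0, 0.7, -1.7]
opening: 0.0276
```

```bash
python3 - <<'E'
from h import *
where(.0467)
s=manip.capture('side'); p,M,st=cur(); g=p+.0467*M[:,0]
y=np.degrees(np.arctan2(M[1,1],M[0,1])); q=(g[0],g[1],y); z=g[2]-.0292
S=10; im=cv2.resize(s['color'],None,fx=S,fy=S,interpolation=cv2.INTER_CUBIC)
def L(fr,pts,c,cl=True): cv2.polylines(im,[np.round((proj(s,tf(fr,pts))+.5)*S).astype(np.int32)],cl,c,1)
L(q,[(-.0525,-.039,z),(.0525,-.039,z),(.0525,.039,z),(-.0525,.039,z)],(0,255,255))
L(q,[(-.0525,-.055,z),(-.0465,-.055,z),(-.0465,-.055,z+.01),(-.0525,-.055,z+.01)],(0,255,255))
L(q,[(-.014,-.016,z+.005),(.014,-.016,z+.005),(.014,-.016,z+.032),(-.014,-.016,z+.032)],(0,255,255))
for yy in(-.127,-.027): L(BX,[(-.0255,yy,.038),(-.0255-.052*np.cos(.95),yy,.038+.052*np.sin(.95))],(255,0,255),False)
for yy in(-.118,-.036): L(BX,[(-.0915,yy,.045),(.0655,yy,.045)],(255,255,0),False);L(BX,[(-.0915,yy,.02),(.0655,yy,.02)],(255,0,0),False)
L(BX,[(-.0915,-.142,.018),(.0915,-.142,.018),(.0915,.142,.018),(-.0915,.142,.018)],(0,0,255))
cv2.imwrite('pics/k.png',im[1450:2050,1900:2700])
E
```

```text
clock 19.55 pt in frame [-0.0389 -0.0776  0.1661] F [ 1.   0.7 -1.7] open 0.0276 j [ 24.  25. -36. 109.  19.  52. -16.]
```

View pics/k.png

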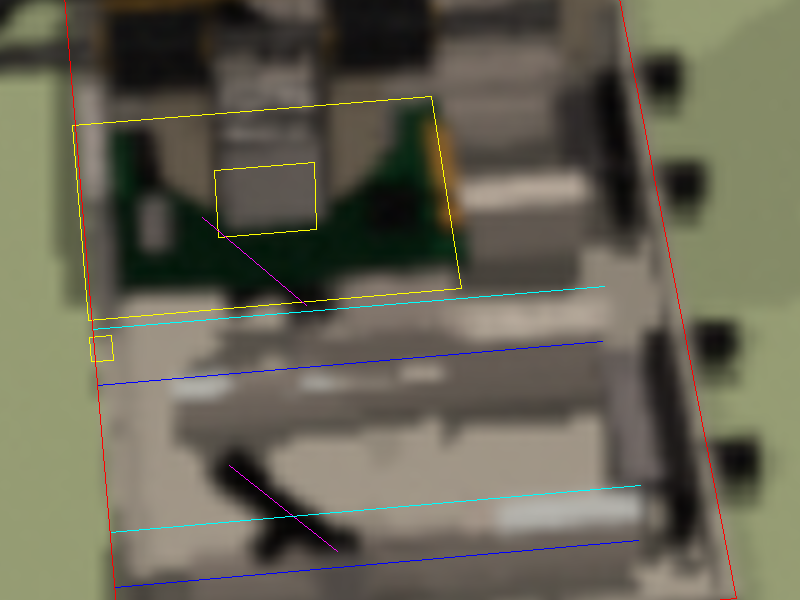

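```bash
python3 - <<'E'
from h import *
def low(im,S,off,cols):
    h=cv2.cvtColor(im,cv2.COLOR_BGR2HSV).astype(int); b=im.astype(int)
    g=((b[...,1]>b[...,2]*1.5)&(b[...,1]<110)&(b[...,1]>b[...,0]*1.15)).astype(np.uint8)
    n,l,st,_=cv2.connectedComponentsWithStats(g); i=1+np.argmax(st[1:,4]); g=l==i
    ys,xs=np.nonzero(g); print('x',xs.min()/S+off[1],xs.max()/S+off[1],'y',ys.min()/S+off[0],ys.max()/S+off[0])
    for c in cols:
        r=np.nonzero(g[:,int((c-off[1])*S)])[0]
        print(c,(r.max()+1)/S+off[0] if len(r) else None,end=' | ')
    print()
low(cv2.imread('pics/g.png'),5,(120,150),range(204,236,4))
s=manip.capture('side'); cv2.imwrite('pics/raw1.png',s['color'])
low(s['color'],1,(0,0),range(204,236,4))
p,M,st=cur(); g=p+.0467*M[:,0]; y=np.degrees(np.arctan2(M[1,1],M[0,1]));q=(g[0],g[1],y)
for zz in(0,.005): print(np.round(proj(s,tf(q,[(-.0465,-.039,g[2]-.0292+zz),(0,-.039,g[2]-.0292+zz),(.0525,-.039,g[2]-.0292+zz)])),1).tolist())
low(cv2.imread('pics/i.png'),5,(130,150),range(204,236,4))
E
```

```text
x 200.4 235.0 y 155.2 176.2
204 176.0 | 208 175.6 | 212 175.4 | 216 175.0 | 220 175.6 | 224 174.6 | 228 174.2 | 232 173.8 | 
x 29.0 40.0 y 38.0 70.0
204 None | 208 None | 212 None | 216 None | 220 None | 224 None | 228 None | 232 None | 
[[200.0, 176.7], [216.6, 175.3], [235.1, 173.7]]
[[199.9, 175.5], [216.5, 174.1], [235.1, 172.5]]
x 217.0 235.4 y 179.2 196.6
204 None | 208 None | 212 None | 216 None | 220 195.2 | 224 196.4 | 228 195.8 | 232 195.2 |
```

```bash
python3 - <<'E'
from h import *
im=cv2.imread('pics/raw1.png')
for c in(204,212,220,228,232): print(c,[tuple(int(v) for v in im[r,c]) for r in range(168,180)])
g=cv2.imread('pics/g.png')
for c in(204,212,220,228): print('g',c,[tuple(int(v) for v in g[int((r+.5-120)*5),int((c+.5-150)*5)]) for r in range(168,180)])
i=cv2.imread('pics/i.png')
for c in(224,228): print('i',c,[tuple(int(v) for v in i[int((r+.5-130)*5),int((c+.5-150)*5)]) for r in range(189,201)])
E
```

```text
204 [(71, 76, 80), (65, 71, 72), (46, 53, 50), (16, 29, 14), (11, 24, 2), (17, 29, 13), (49, 60, 53), (96, 109, 112), (128, 143, 152), (133, 147, 158), (132, 146, 157), (132, 147, 156)]
212 [(35, 45, 37), (15, 28, 10), (11, 25, 3), (11, 26, 5), (15, 28, 9), (17, 30, 17), (48, 57, 57), (85, 94, 101), (105, 118, 126), (114, 126, 135), (89, 99, 106), (90, 100, 107)]
220 [(24, 33, 22), (15, 26, 7), (14, 27, 10), (14, 26, 7), (11, 25, 4), (13, 23, 10), (10, 13, 12), (18, 20, 21), (41, 43, 48), (62, 68, 74), (78, 85, 93), (79, 86, 94)]
228 [(9, 14, 8), (12, 24, 6), (14, 26, 7), (15, 27, 9), (41, 52, 45), (79, 89, 94), (105, 115, 127), (108, 117, 130), (107, 117, 129), (102, 110, 122), (86, 94, 104), (80, 89, 97)]
232 [(13, 27, 6), (17, 31, 7), (19, 37, 11), (24, 39, 23), (62, 71, 75), (101, 110, 121), (108, 117, 129), (109, 118, 131), (109, 119, 131), (104, 113, 125), (84, 92, 101), (80, 88, 97)]
g 204 [(80, 85, 91), (77, 82, 88), (73, 78, 83), (63, 68, 70), (29, 40, 28), (15, 29, 8), (10, 27, 4), (15, 29, 10), (43, 54, 48), (91, 104, 107), (128, 142, 152), (132, 147, 157)]
g 212 [(63, 70, 71), (45, 53, 49), (18, 31, 15), (12, 26, 6), (12, 27, 7), (13, 28, 6), (13, 27, 6), (28, 37, 29), (77, 87, 91), (111, 123, 131), (90, 100, 107), (90, 100, 107)]
g 220 [(0, 0, 255), (6, 9, 197), (14, 28, 8), (12, 28, 7), (12, 27, 4), (11, 27, 5), (11, 26, 5), (21, 29, 20), (40, 45, 46), (62, 67, 74), (77, 85, 93), (79, 86, 94)]
g 228 [(9, 8, 10), (7, 7, 7), (8, 15, 6), (12, 27, 7), (13, 28, 6), (16, 29, 11), (37, 47, 40), (76, 86, 89), (104, 114, 125), (101, 110, 122), (86, 94, 104), (80, 89, 97)]
i 224 [(20, 30, 17), (15, 27, 10), (15, 27, 8), (12, 26, 5), (14, 26, 7), (14, 27, 7), (13, 27, 7), (26, 35, 29), (35, 40, 41), (17, 19, 20), (28, 29, 32), (56, 59, 64)]
i 228 [(6, 7, 7), (10, 11, 12), (4, 9, 7), (10, 21, 7), (13, 26, 6), (12, 26, 5), (21, 33, 18), (45, 53, 51), (79, 87, 94), (97, 106, 117), (84, 92, 101), (86, 94, 103)]
```

Request:
{"fn": "drive_tool", "kwargs": {
  "commands": [
    [[0,0,0.025,0,0,0,-1],[0,0,0.05,0,0,0,-1],[0,0,0.08,0,0,0,-1],[0,0.005,0.11,0,0,0,-1],[0,0.01,0.14,0,0,0,-1],[0,0.015,0.17,0,0,0,-1],[0,0.02,0.2,0,0,0,-1],[0,0.02,0.23,0,0,0,-1],[0.015,0.02,0.255,0,0,0,-1],[0.035,0.02,0.275,0,0,0,-1],[0.055,0.02,0.283,0,0,0,-1],[0.075,0.02,0.283,0,0,0,-1],[0.09,0.02,0.283,0,0,0,-1],[0.1,0.02,0.283,0,0,0,-1],[0.1,0.02,0.283,0,0,0,-1]]
  ]
}}

```text
clock: 20.9
tcp_pos: [0.5854, -0.2566, 0.1069]
orientation: [-89.3, 89.8, -173.2]
contact_force: [-0.2, -0.0, -1.6]
opening: 0.0274
```

```bash
python3 - <<'E'
from h import *
where(.0467)
s=manip.capture('side'); p,M,st=cur(); g=p+.0467*M[:,0]
r=best(s,'wide_board'); m=r['region'].astype(float); print(r['p'],m.sum())
y=np.degrees(np.arctan2(M[1,1],M[0,1])); q=(g[0],g[1],y); z=g[2]-.0292
S=10; im=cv2.resize(s['color'],None,fx=S,fy=S,interpolation=cv2.INTER_CUBIC)
def L(fr,pts,c,cl=True): cv2.polylines(im,[np.round((proj(s,tf(fr,pts))+.5)*S).astype(np.int32)],cl,c,1)
L(q,[(-.0525,-.039,z),(.0525,-.039,z),(.0525,.039,z),(-.0525,.039,z)],(0,255,255))
L(q,[(-.0525,-.055,z),(-.0465,-.055,z),(-.0465,-.055,z+.01),(-.0525,-.055,z+.01)],(0,255,255))
L(q,[(-.014,-.016,z+.005),(.014,-.016,z+.005),(.014,-.016,z+.032),(-.014,-.016,z+.032)],(0,255,255))
u=proj(s,[g])[0]*S; c,r=int(u[0]),int(u[1]); cv2.imwrite('pics/l.png',im[r-200:r+300,c-350:c+350])
E
```

```text
clock 20.9 pt in frame [-0.0234 -0.3594  0.0602] F [-0.2 -0.  -1.6] open 0.0274 j [ 41.  41. -28.  97.  25.  48.   8.]Traceback (most recent call last):
  File "<stdin>", line 4, in <module>
TypeError: 'NoneType' object is not subscriptable
```

```bash
python3 - <<'E'
from h import *
s=manip.capture('side'); p,M,st=cur(); g=p+.0467*M[:,0]
y=np.degrees(np.arctan2(M[1,1],M[0,1])); q=(g[0],g[1],y); z=g[2]-.0292
S=10; im=cv2.resize(s['color'],None,fx=S,fy=S,interpolation=cv2.INTER_CUBIC)
def L(fr,pts,c,cl=True): cv2.polylines(im,[np.round((proj(s,tf(fr,pts))+.5)*S).astype(np.int32)],cl,c,1)
L(q,[(-.0525,-.039,z),(.0525,-.039,z),(.0525,.039,z),(-.0525,.039,z)],(0,255,255))
L(q,[(-.0525,-.055,z),(-.0465,-.055,z),(-.0465,-.055,z+.01),(-.0525,-.055,z+.01)],(0,255,255))
L(q,[(-.014,-.016,z+.005),(.014,-.016,z+.005),(.014,-.016,z+.032),(-.014,-.016,z+.032)],(0,255,255))
u=proj(s,[g])[0]*S; c,r=int(u[0]),int(u[1]); cv2.imwrite('pics/l.png',im[r-250:r+250,c-350:c+350])
E
```

```text
(no output)
```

View pics/l.png

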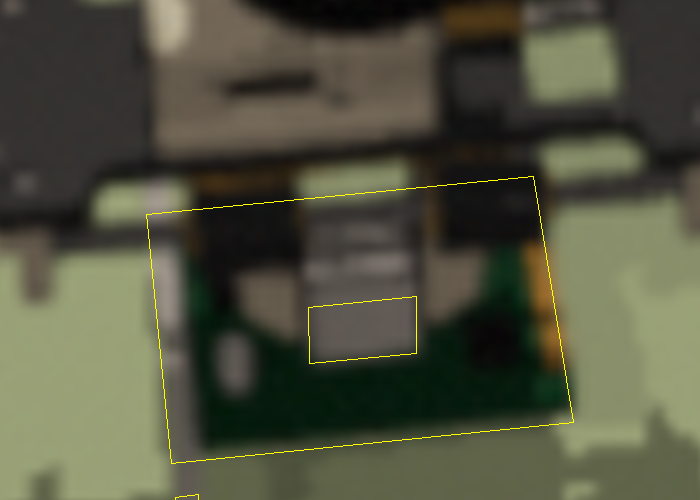

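Request:
{"fn": "drive_tool", "kwargs": {
  "commands": [
    [[0.008,0,0,0,0,0,-1],[0.015,0,0,0,0,0,-1],[0.019,0,0,0,0,0,-1],[0.022,0,0,0,0,0,-1],[0.022,0,0,0,0,0,-1]]
  ]
}}

```text
clock: 21.47
tcp_pos: [0.5878, -0.2574, 0.0885]
orientation: [28.9, 89.8, -55.0]
contact_force: [0.3, 0.2, -2.1]
opening: 0.0279
```

Request:
{"fn": "drive_tool", "kwargs": {
  "commands": [
    [[0.003,0,0,0,0,0,-1],[0.006,0,0,0,0,0,-1],[0.006,0,0,0,0,0,-1]]
  ]
}}

```text
clock: 21.72
tcp_pos: [0.5884, -0.2582, 0.083]
orientation: [32.7, 89.7, -51.2]
contact_force: [0.1, -1.0, 3.8]
opening: 0.028
```

Request:
{"fn": "drive_tool", "kwargs": {
  "commands": [
    [[0.002,0,0,0,0,0,-1],[0.004,0,0,0,0,0,-1],[0.006,0,0,0,0,0,-1],[0.007,0,0,0,0,0,-1],[0.007,0,0,0,0,0,-1]]
  ]
}}

```text
clock: 22.13
tcp_pos: [0.5889, -0.2602, 0.0768]
orientation: [29.5, 89.5, -54.5]
contact_force: [0.1, -3.9, 4.8]
opening: 0.0275
```

Request:
{"fn": "drive_tool", "kwargs": {
  "commands": [
    [[0,0,0,0,0,0,0],[0,0,0,0,0,0,0],[0,0,0,0,0,0,0],[0,0,0,0,0,0,0],[-0.02,0,0,0,0,0,0],[-0.05,0,0,0,0,0,0],[-0.09,0,0,0,0,0,0],[-0.13,0,-0.03,0,0,0,0],[-0.15,0,-0.07,0,0,0,0],[-0.17,0,-0.11,0,0,0,0],[-0.19,-0.04,-0.14,0,0,0,0],[-0.2,-0.08,-0.16,0,0,0,0],[-0.2,-0.12,-0.16,0,0,0,0],[-0.2,-0.12,-0.16,0,0,0,0]]
  ]
}}

```text
clock: 23.3
tcp_pos: [0.448, -0.1099, 0.2751]
orientation: [7.6, 89.5, -76.2]
contact_force: [-2.0, -0.3, -0.3]
opening: 0.0461
```

```bash
python3 - <<'E'
from h import *
where()
t=manip.capture('top');s=manip.capture('side')
for ps in([t,s],[t],[s]):
    try: print(boardpose(ps,(.59,-.257,6)), [best(p,'wide_board')['region'].sum() for p in ps])
    except Exception as e: print(e)
E
```

```text
clock 23.3 pt in frame [-0.1443 -0.1995  0.2091] F [-2.  -0.3 -0.3] open 0.0461 j [ 45.  12. -39. 116.   9.  55.   8.]
((array([ 0.60627288, -0.24329863,  5.52883599]), np.float64(0.751675886670134)), 2) [np.int64(402), np.int64(947)]
((array([ 0.60678207, -0.24386303,  6.6302108 ]), np.float64(0.6691542288557214)), 1) [np.int64(402)]
((array([ 0.60599223, -0.24302286,  4.39736406]), np.float64(0.08711721224920803)), 1) [np.int64(947)]
```

Request:
{"fn": "drive_tool", "kwargs": {
  "commands": [
    [[-0.02,-0.03,0.0,0,0,0,0],[-0.04,-0.04,0.0,0,0,0,0],[-0.06,-0.04,-0.03,0,0,0,0],[-0.06,-0.04,-0.07,0,0,0,0],[-0.06,-0.04,-0.1,0,0,0,0],[-0.06,-0.04,-0.1,0,0,0,0]]
  ]
}}

```text
clock: 24.3
tcp_pos: [0.402, -0.0109, 0.3346]
orientation: [45.6, 89.6, -37.9]
contact_force: [-0.2, 0.2, -0.1]
opening: 0.046
```

```bash
python3 - <<'E'
from h import *
where()
t=manip.capture('top');s=manip.capture('side')
for ps in([t,s],[t],[s]):
    try: print(boardpose(ps,(.6,-.25,6)), [best(p,'wide_board')['region'].sum() for p in ps])
    except Exception as e: print(e)
q=boardpose([s],(.6,-.25,6))[0][0]
a=(t,(120,300,200,400)); 
ov(t,(150,250,270,390),(480,400),[np.vstack(WB)],[q],'pics/m1.png'); ov(s,(220,320,170,250),(320,400),[np.vstack(WB)],[q],'pics/m2.png')
cv2.imwrite('pics/m.png',np.hstack([cv2.imread('pics/m1.png'),cv2.imread('pics/m2.png')]))
E
```

```text
clock 24.3 pt in frame [-0.1792 -0.096   0.2686] F [-0.2  0.2 -0.1] open 0.046 j [ 44.  -1. -45. 118.  -0.  62.   5.]
((array([ 0.60577054, -0.24221723,  5.07681624]), np.float64(0.14356437997859944)), 2) [np.int64(647), np.int64(975)]
((array([ 0.60534224, -0.24246234,  5.47519031]), np.float64(0.061630602782071095)), 1) [np.int64(647)]
((array([ 0.60617437, -0.2429494 ,  4.28696991]), np.float64(0.07461538461538461)), 1) [np.int64(975)]
```

View pics/m.png

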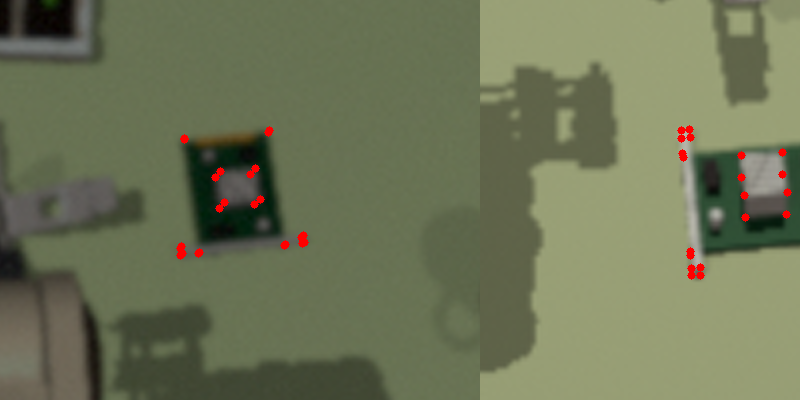

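```bash
cat >> h.py <<'E'
def lidpts(th):
    X=box(-.0915,.0915,-.284,0,0,.072); c,s=np.cos(th),np.sin(th); Y=X.copy()
    Y[:,1]=.142+X[:,1]*c+X[:,2]*s; Y[:,2]=.018-X[:,1]*s+X[:,2]*c; return Y
E
python3 - <<'E'
from h import *
s=manip.capture('side');t=manip.capture('top')
H=np.array([[x,-.147-.106*np.sin(.9)*k,.012+.106*np.cos(.9)*k] for x in(-.018,.018) for k in(0,1)])
for p,n in((s,'s'),(t,'t')):
  r=best(p,'control_box'); m=r['region'].astype(float); print(n,r['p'],m.sum())
  for th in(1.57,1.6,1.63,1.66): print(th,fit([p],[m],[box(-.0915,.0915,-.142,.142,0,.018),lidpts(th),H],BX,(.004,.004,2)))
# dark lever fit in side image: levers at .95, score mean darkness
g=p and s['color'].astype(float).mean(2)
def arm(y,th=.95): 
    d=np.array([-np.cos(th),0,np.sin(th)]); k=np.array([np.sin(th),0,np.cos(th)])
    return [np.array([(-.0255,y,.038)+d*a+k*b*.0+np.array([0,w,0]) for a in(0,.052) for w in(-.0045,.0045) for b in(0,)])]
from scipy.ndimage import gaussian_filter
best_=[]
for y in(-.127,-.027,.007,.087):
  res=[]
  for dx in np.arange(-.005,.0051,.001):
    for dy in np.arange(-.006,.0061,.001):
      q=BX+np.array([dx,dy,0]); m=sil(s,q,arm(y),8); res.append(((g*m).sum()/m.sum(),dx,dy))
  res.sort(); print(y,[tuple(np.round(r,3)) for r in res[:4]])
E
```

```text
s 0.74 9325.0
1.57 (array([0.57106697, 0.10473661, 5.95120522]), np.float64(0.040536193029490616))
1.6 (array([0.57143097, 0.10481794, 5.98627857]), np.float64(0.034075067024128686))
1.63 (array([0.57152066, 0.10345719, 5.87217702]), np.float64(0.031554959785522786))
1.66 (array([0.57171816, 0.10261807, 5.80825276]), np.float64(0.033203753351206435))
t 0.66 7096.0
1.57 (array([0.56927364, 0.11769676, 5.68089402]), np.float64(0.11716107666290868))
1.6 (array([0.57007449, 0.10982487, 5.89925626]), np.float64(0.10897864994363021))
1.63 (array([0.57105996, 0.1030882 , 6.05589713]), np.float64(0.1060016206313416))
1.66 (array([0.57184789, 0.09769179, 6.14560831]), np.float64(0.11995314261555806))
-0.127 [(np.float64(21.422), np.float64(-0.002), np.float64(0.001)), (np.float64(21.783), np.float64(-0.002), np.float64(0.002)), (np.float64(21.88), np.float64(-0.003), np.float64(0.002)), (np.float64(21.91), np.float64(-0.001), np.float64(0.0))]
-0.027 [(np.float64(16.452), np.float64(0.0), np.float64(0.0)), (np.float64(16.749), np.float64(0.0), np.float64(0.001)), (np.float64(16.765), np.float64(0.001), np.float64(-0.001)), (np.float64(16.8), np.float64(-0.001), np.float64(0.001))]
0.007 [(np.float64(20.855), np.float64(-0.003), np.float64(0.001)), (np.float64(20.861), np.float64(-0.003), np.float64(0.002)), (np.float64(20.892), np.float64(-0.002), np.float64(0.001)), (np.float64(20.969), np.float64(-0.004), np.float64(0.002))]
0.087 [(np.float64(13.561), np.float64(0.002), np.float64(0.0)), (np.float64(13.627), np.float64(0.001), np.float64(0.001)), (np.float64(13.975), np.float64(0.002), np.float64(0.001)), (np.float64(14.112), np.float64(0.001), np.float64(0.002))]
```

```bash
sed -i 's/^BX=.*/BX=np.array([.5708,.1039,6.0])/' h.py; python3 - <<'E'
from h import *
q=np.array([.6058,-.2425,5.1])
plan([((0,0,.15),Rt(yaw=q[2])),((0,0,.027),Rt(yaw=q[2]))],.0467,q)
E
```

```text
shift [0.1395 0.1784 0.245 ] turn [ 0.9  0.3 -0.2] tcp [ 0.606 -0.242  0.197]
shift [0.2625 0.1779 0.2442] turn [ 0.9  0.3 -0.2] tcp [ 0.606 -0.242  0.074]
```

Request:
{"fn": "drive_tool", "kwargs": {
  "commands": [
    [[0,0.02,0.03,0,0,0,0],[0,0.045,0.06,0,0,0,0],[0,0.07,0.09,0,0,0,0],[0,0.09,0.12,0,0,0,0],[0,0.11,0.15,0,0,0,0],[0,0.13,0.18,0.5,0,0,0],[0.01,0.155,0.21,0.9,0,0,0],[0.04,0.178,0.235,0.9,0,0,0],[0.07,0.178,0.244,0.9,0.3,0,0],[0.1,0.178,0.244,0.9,0.3,0,0],[0.13,0.178,0.244,0.9,0.3,0,0],[0.16,0.178,0.244,0.9,0.3,0,0],[0.18,0.178,0.244,0.9,0.3,-0.2,0],[0.18,0.178,0.244,0.9,0.3,-0.2,0]]
  ]
}}

```text
clock: 26.22
tcp_pos: [0.6021, -0.2411, 0.1506]
orientation: [-114.0, 89.5, 161.1]
contact_force: [-0.5, -0.5, -0.8]
opening: 0.0459
```

```bash
python3 - <<'E'
from h import *
q0=np.array([.6058,-.2425,5.1])
s=manip.capture('side'); (q,f),n=boardpose([s],q0); print(q,f)
plan([((0,0,.0265),Rt(yaw=q0[2]))],.0467,q0)
E
```

```text
[ 0.60538446 -0.24352618  4.70873694] 0.12554704595185995
shift [0.0825 0.0006 0.0009] turn [ 0. -0.  0.] tcp [ 0.606 -0.242  0.073]
```

Request:
{"fn": "drive_tool", "kwargs": {
  "commands": [
    [[0.025,0,0.001,0,0,0,0],[0.045,0,0.001,0,0,0,0],[0.065,0,0.001,0,0,0,0],[0.076,0,0.001,0,0,0,0],[0.082,0,0.001,0,0,0,0],[0.082,0,0.001,0,0,0,0],[0.082,0,0.001,0,0,0,0]]
  ]
}}

```text
clock: 26.9
tcp_pos: [0.6062, -0.2428, 0.0751]
orientation: [68.8, 89.9, -16.0]
contact_force: [0.7, -0.6, 0.1]
opening: 0.0456
```

```bash
python3 - <<'E'
from h import *
where(.0467,np.array([.6056,-.2428,5.0]));plan([((0,0,.0265),Rt(yaw=5))],.0467,np.array([.6056,-.2428,5.0]))
E
```

```text
clock 26.9 pt in frame [ 0.0007 -0.      0.0284] F [ 0.7 -0.6  0.1] open 0.0456 j [ 39.  45. -28.  95.  28.  46.   4.]
shift [ 0.0019 -0.0006 -0.    ] turn [ 0.1  0.  -0.1] tcp [ 0.606 -0.243  0.073]
```

Request:
{"fn": "drive_tool", "kwargs": {
  "commands": [
    [[0.002,0,0,0,0,0,0],[0.002,0,0,0,0,0,-1],[0.002,0,0,0,0,0,-1],[0.002,0,0,0,0,0,-1],[0.002,0,0,0,0,0,-1],[0.002,0,0,0,0,0,-1],[0.002,0,0,0,0,0,-1],[0.002,0,0,0,0,0,-1],[0.002,0,0,0,0,0,-1]]
  ]
}}

```text
clock: 27.65
tcp_pos: [0.6063, -0.243, 0.0736]
orientation: [50.2, 89.9, -34.7]
contact_force: [-1.9, -0.2, 5.3]
opening: 0.0278
```

Request:
{"fn": "drive_tool", "kwargs": {
  "commands": [
    [[-0.003,0,0,0,0,0,-1],[-0.01,0,0,0,0,0,-1],[-0.025,0,0,0,0,0,-1],[-0.04,0,0,0,0,0,-1],[-0.06,0,0,0,0,0,-1],[-0.08,0,0,0,0,0,-1],[-0.1,0,0,0,0,0,-1],[-0.115,0,0,0,0,0,-1],[-0.115,0,0,0,0,0,-1]]
  ]
}}

```text
clock: 28.4
tcp_pos: [0.6087, -0.2434, 0.1939]
orientation: [61.6, 89.5, -23.3]
contact_force: [0.7, -0.1, -1.7]
opening: 0.0279
```

```bash
python3 - <<'E'
from h import *
where(.0467)
plan([((-.042,-.0765,.145),Rt())],.0467)
E
```

```text
clock 28.4 pt in frame [ 0.0018 -0.3495  0.1472] F [ 0.7 -0.1 -1.7] open 0.0279 j [ 42.  37. -33.  93.  23.  57.   7.]
shift [ 0.0006 -0.0476 -0.2721] turn [-0.9  0.3 -0.5] tcp [0.537 0.023 0.192]
```

Request:
{"fn": "drive_tool", "kwargs": {
  "commands": [
    [[-0.005,-0.005,-0.025,0,0,0,-1],[-0.005,-0.01,-0.05,0,0,0,-1],[-0.005,-0.015,-0.08,0,0,0,-1],[-0.005,-0.02,-0.11,0,0,0,-1],[-0.005,-0.025,-0.14,-0.3,0,0,-1],[-0.005,-0.03,-0.17,-0.5,0.3,-0.3,-1],[-0.005,-0.035,-0.2,-0.9,0.3,-0.5,-1],[-0.005,-0.04,-0.225,-0.9,0.3,-0.5,-1],[-0.005,-0.045,-0.25,-0.9,0.3,-0.5,-1],[0,-0.048,-0.265,-0.9,0.3,-0.5,-1],[0,-0.048,-0.272,-0.9,0.3,-0.5,-1],[0,-0.048,-0.272,-0.9,0.3,-0.5,-1],[0,-0.048,-0.272,-0.9,0.3,-0.5,-1]]
  ]
}}

```text
clock: 29.48
tcp_pos: [0.5369, 0.0226, 0.1922]
orientation: [-101.2, 89.9, 174.8]
contact_force: [0.1, 0.1, -1.4]
opening: 0.0278
```

```bash
cat >> h.py <<'E'
def boardov(name,dz=.0269,extra=0):
    s=manip.capture('side'); p,M,st=cur(); g=p+.0467*M[:,0]
    y=np.degrees(np.arctan2(M[1,1],M[0,1])); q=(g[0],g[1],y); z=g[2]-dz
    S=10; im=cv2.resize(s['color'],None,fx=S,fy=S,interpolation=cv2.INTER_CUBIC)
    def L(fr,pts,c,cl=True): cv2.polylines(im,[np.round((proj(s,tf(fr,pts))+.5)*S).astype(np.int32)],cl,c,1)
    L(q,[(-.0525,-.039,z),(.0525,-.039,z),(.0525,.039,z),(-.0525,.039,z)],(0,255,255))
    L(q,[(-.014,-.016,z+.005),(.014,-.016,z+.005),(.014,-.016,z+.032),(-.014,-.016,z+.032)],(0,255,255))
    u=proj(s,[g])[0]*S; c,r=int(u[0]),int(u[1]); cv2.imwrite(name,im[r-250:r+250,c-350:c+350])
    # front edge row at columns, versus predicted bottom of plate
    a,b=proj(s,tf(q,[(-.04,-.039,z),(.05,-.039,z)]))
    gray=s['color'].astype(float).sum(2)
    for f in(.1,.25,.8,.9):
        c=a+(b-a)*f; col=gray[:,int(round(c[0]))]; r0=int(c[1]); w=col[r0-5:r0+5]; th=(w.min()+w.max())/2
        i=np.nonzero((w[:-1]<th)&(w[1:]>=th))[0]
        print('col',round(c[0],1),'pred',round(c[1],1),'edge',[round(r0-5+k+(th-w[k])/(w[k+1]-w[k])+.0,2) for k in i])
E
python3 - <<'E'
from h import *
where(.0467); plan([((-.042,-.0765,.0475),Rt())],.0467); boardov('pics/n.png')
E
```

```text
clock 29.48 pt in frame [-0.0423 -0.0773  0.1455] F [ 0.1  0.1 -1.4] open 0.0278 j [ 25.  27. -37. 110.  21.  50. -17.]
shift [ 0.098   0.0003 -0.0008] turn [ 0. -0.  0.] tcp [0.537 0.023 0.094]
col 205.5 pred 179.8 edge [np.float64(179.22)]
col 210.3 pred 179.4 edge [np.float64(179.21)]
col 227.7 pred 177.9 edge [np.float64(177.49)]
col 230.8 pred 177.7 edge [np.float64(177.74)]
```

View pics/n.png

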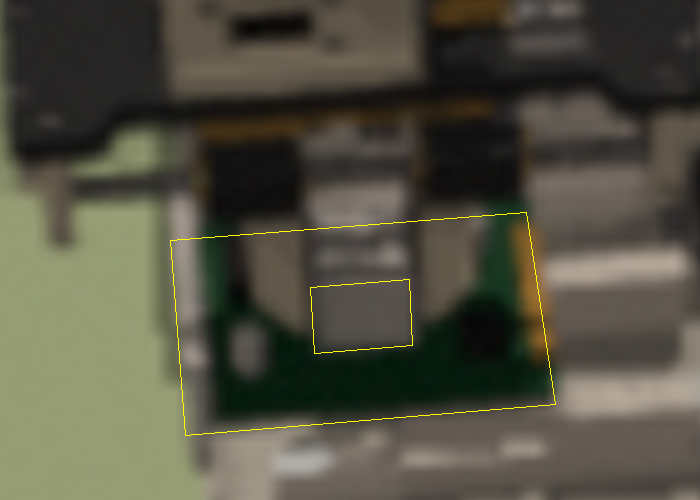

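Request:
{"fn": "drive_tool", "kwargs": {
  "commands": [
    [[0.015,0,-0.001,0,0,0,-1],[0.03,0,-0.001,0,0,0,-1],[0.045,0,-0.001,0,0,0,-1],[0.06,0,-0.001,0,0,0,-1],[0.07,0,-0.001,0,0,0,-1],[0.075,0,-0.001,0,0,0,-1],[0.075,0,-0.001,0,0,0,-1]]
  ]
}}

```text
clock: 30.12
tcp_pos: [0.5366, 0.0217, 0.1162]
orientation: [-88.2, 89.8, -172.3]
contact_force: [0.4, -0.6, -1.1]
opening: 0.0276
```

```bash
python3 - <<'E'
from h import *
where(.0467); print(cur()[2]['torque']); plan([((-.042,-.0765,.0475),Rt())],.0467)
E
```

```text
clock 30.12 pt in frame [-0.0428 -0.0782  0.0695] F [ 0.4 -0.6 -1.1] open 0.0276 j [ 21.  34. -33. 112.  27.  42. -22.]
[ 0.01346264 -0.11331123  0.01948865]
shift [ 0.022   0.0007 -0.0017] turn [-0.2  0.   0.2] tcp [0.537 0.023 0.094]
```

Request:
{"fn": "drive_tool", "kwargs": {
  "commands": [
    [[0.002,0.001,-0.002,0,0,0,-1],[0.005,0.001,-0.002,0,0,0,-1],[0.008,0.001,-0.002,0,0,0,-1],[0.008,0.001,-0.002,0,0,0,-1]]
  ]
}}

```text
clock: 30.45
tcp_pos: [0.5373, 0.0238, 0.1081]
orientation: [-85.5, 89.8, -169.7]
contact_force: [0.6, -0.1, -2.1]
opening: 0.028
```

```bash
python3 - <<'E'
from h import *
where(.0467); print(cur()[2]['torque']); plan([((-.042,-.0765,.0475),Rt())],.0467)
E
```

```text
clock 30.45 pt in frame [-0.0418 -0.0762  0.0614] F [ 0.6 -0.1 -2.1] open 0.028 j [ 20.  35. -33. 112.  27.  42. -23.]
[-0.00869846 -0.06024244 -0.01119277]
shift [ 0.0139 -0.0003  0.0003] turn [-0.2  0.   0.2] tcp [0.537 0.023 0.094]
```

Request:
{"fn": "drive_tool", "kwargs": {
  "commands": [
    [[0.003,0,0,0,0,0,-1],[0.006,0,0,0,0,0,-1],[0.009,0,0,0,0,0,-1],[0.009,0,0,0,0,0,-1]]
  ]
}}

```text
clock: 30.78
tcp_pos: [0.5369, 0.0237, 0.0984]
orientation: [-86.4, 89.8, -170.5]
contact_force: [0.4, -0.8, -1.3]
opening: 0.0279
```

```bash
python3 - <<'E'
from h import *
where(.0467); print(cur()[2]['torque']); plan([((-.042,-.0765,.0475),Rt())],.0467)
E
```

```text
clock 30.78 pt in frame [-0.0423 -0.0763  0.0517] F [ 0.4 -0.8 -1.3] open 0.0279 j [ 20.  35. -32. 112.  28.  41. -23.]
[-0.00357595 -0.03663602 -0.02756291]
shift [0.0042 0.0001 0.0003] turn [-0.2  0.   0.2] tcp [0.537 0.023 0.094]
```

Request:
{"fn": "drive_tool", "kwargs": {
  "commands": [
    [[0.002,0,0,0,0,0,-1],[0.004,0,0,0,0,0,-1],[0.005,0,0,0,0,0,-1],[0.005,0,0,0,0,0,-1]]
  ]
}}

```text
clock: 31.12
tcp_pos: [0.5368, 0.0237, 0.0937]
orientation: [-80.9, 89.8, -165.0]
contact_force: [-1.8, 0.0, 2.1]
opening: 0.0282
```

```bash
python3 - <<'E'
from h import *
where(.0467); print(cur()[2]['torque']); plan([((-.042,-.0765,.0475),Rt()),((.010,-.0765,.0475),Rt()),((.0135,-.0765,.0475),Rt())],.0467)
E
```

```text
clock 31.12 pt in frame [-0.0424 -0.0762  0.047 ] F [-1.8  0.   2.1] open 0.0282 j [ 20.  36. -32. 112.  28.  40. -24.]
[-0.09150811  0.10903702  0.01268588]
shift [-0.0005  0.0002  0.0003] turn [-0.2  0.   0.2] tcp [0.537 0.023 0.094]
shift [-0.0007  0.0522  0.0002] turn [-0.2  0.   0.2] tcp [0.589 0.029 0.094]
shift [-0.0007  0.0557  0.0001] turn [-0.2  0.   0.2] tcp [0.592 0.029 0.094]
```

Request:
{"fn": "drive_tool", "kwargs": {
  "commands": [
    [[0,0.004,0,0,0,0,-1],[0,0.008,0,0,0,0,-1],[0,0.012,0,0,0,0,-1],[0,0.016,0,0,0,0,-1],[0,0.02,0,0,0,0,-1],[0,0.024,0,0,0,0,-1],[0,0.028,0,0,0,0,-1],[0,0.028,0,0,0,0,-1]]
  ]
}}

```text
clock: 31.78
tcp_pos: [0.5658, 0.0267, 0.0937]
orientation: [-82.3, 89.9, -166.5]
contact_force: [-0.2, -0.7, -1.9]
opening: 0.0278
```

```bash
python3 - <<'E'
from h import *
where(.0467); print(cur()[2]['torque']); plan([((.0135,-.0765,.0475),Rt())],.0467)
E
```

```text
clock 31.78 pt in frame [-0.0132 -0.0762  0.047 ] F [-0.2 -0.7 -1.9] open 0.0278 j [ 19.  38. -31. 108.  28.  42. -23.]
[ 0.03005249 -0.1885181   0.07924728]
shift [-0.0005  0.0266  0.0002] turn [-0.2  0.   0.1] tcp [0.592 0.029 0.094]
```

Sliding freely under the lips; on to the contacts.

Request:
{"fn": "drive_tool", "kwargs": {
  "commands": [
    [[0,0.004,0,0,0,0,-1],[0,0.008,0,0,0,0,-1],[0,0.012,0,0,0,0,-1],[0,0.016,0,0,0,0,-1],[0,0.019,0,0,0,0,-1],[0,0.022,0,0,0,0,-1],[0,0.024,0,0,0,0,-1],[0,0.025,0,0,0,0,-1],[0,0.026,0,0,0,0,-1],[0,0.026,0,0,0,0,-1]]
  ]
}}

```text
clock: 32.62
tcp_pos: [0.5894, 0.0292, 0.0937]
orientation: [-79.3, 89.5, -163.4]
contact_force: [-10.0, -0.5, 11.7]
opening: 0.0277
```

```bash
python3 - <<'E'
from h import *
where(.0467); print(cur()[2]['torque'])
s=manip.capture('side');cv2.imwrite('pics/o.png',cv2.resize(s['color'][130:240,180:320],(764,600),interpolation=cv2.INTER_CUBIC))
E
```

```text
clock 32.62 pt in frame [ 0.0104 -0.0763  0.047 ] F [-10.   -0.5  11.7] open 0.0277 j [ 18.  40. -31. 104.  28.  44. -22.]
[-0.20431576  1.73792226  0.01208828]
```

Request:
{"fn": "drive_tool", "kwargs": {
  "commands": [
    [[0,0,0,0,0,0,0],[0,0,0,0,0,0,0],[0,0,0,0,0,0,0],[0,0,0,0,0,0,0],[-0.02,0,0,0,0,0,0],[-0.05,0,0,0,0,0,0],[-0.09,0,0,0,0,0,0.5],[-0.12,0,0,0,0,0,1],[-0.12,0,0,0,0,0,1]]
  ]
}}

```text
clock: 33.42
tcp_pos: [0.5947, 0.0306, 0.2206]
orientation: [66.6, 89.7, -17.6]
contact_force: [1.1, 0.1, 0.2]
opening: 0.0611
```

```bash
python3 - <<'E'
from h import *
where()
for w in(96,-84): plan([((-.048,-.0765,.11),Rt(yaw=w))])
s=manip.capture('side');cv2.imwrite('pics/o.png',cv2.resize(s['color'][130:240,180:320],(764,600),interpolation=cv2.INTER_CUBIC))
E
```

```text
clock 33.42 pt in frame [ 0.0164 -0.0755  0.1546] F [1.1 0.1 0.2] open 0.0611 j [ 22.  30. -37. 101.  21.  56. -17.]
shift [ 0.0443 -0.0643  0.0012] turn [-90.1   0.3  -0.1] tcp [0.531 0.023 0.176]
shift [ 0.0443 -0.0643  0.0012] turn [89.9 -0.1 -0.3] tcp [0.531 0.023 0.176]
```

View pics/o.png

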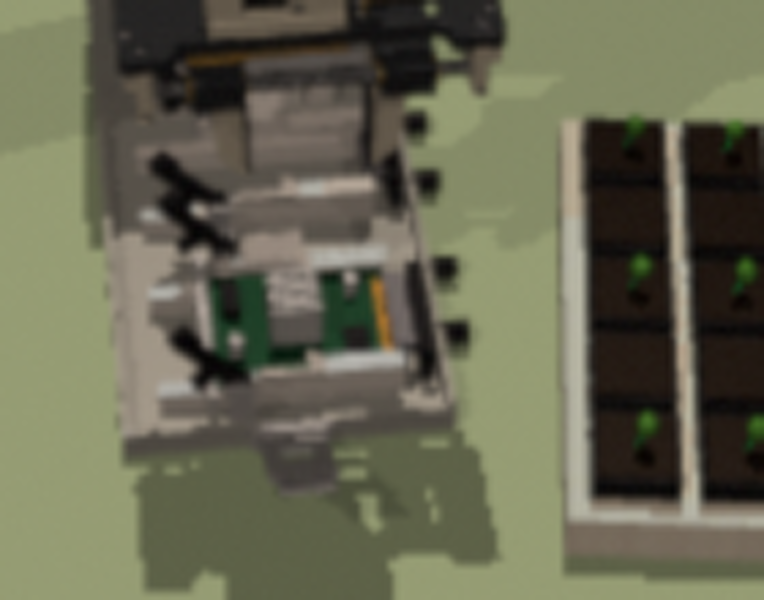

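Request:
{"fn": "drive_tool", "kwargs": {
  "commands": [
    [[0,-0.01,0,7,0,0,1],[0,-0.02,0,14,0,0,1],[0,-0.03,0,21,0,0,1],[0,-0.04,0,28,0,0,1],[0,-0.05,0,35,0,0,1],[0,-0.06,0,42,0,0,1],[0,-0.064,0.001,49,0,0,1],[0,-0.064,0.001,56,0,0,1],[0,-0.064,0.001,63,0,0,1],[0,-0.064,0.001,70,0,0,1],[0,-0.064,0.001,77,0,0,1],[0,-0.064,0.001,84,0,0,1],[0,-0.064,0.001,90,0,0,1],[0,-0.064,0.001,90,0,0,1],[0.02,-0.064,0.001,90,0,0,1],[0.044,-0.064,0.001,90,0,0,1],[0.044,-0.064,0.001,90,0,0,1]]
  ]
}}

```text
clock: 34.88
tcp_pos: [0.5268, 0.022, 0.1696]
orientation: [13.6, 89.6, -160.4]
contact_force: [-0.9, -0.3, -0.5]
opening: 0.0919
```

```bash
python3 - <<'E'
from h import *
where(); R0=Rt(yaw=-84)
plan([((x,-.0768,z),R0) for x,z in((-.048,.086),(-.052,.076),(-.060,.066),(-.066,.056),(-.068,.0495),(-.069,.046),(-.069,.044))])
E
```

```text
clock 34.88 pt in frame [-0.0527 -0.0769  0.1036] F [-0.9 -0.3 -0.5] open 0.0919 j [  9.  25. -18. 112.  11.  45. -99.]
shift [ 0.0175 -0.     -0.0044] turn [ 0.   0.4 -0.1] tcp [0.531 0.023 0.152]
shift [ 0.0276 -0.     -0.0005] turn [ 0.   0.4 -0.1] tcp [0.527 0.022 0.142]
shift [ 0.0376 -0.0001  0.0075] turn [ 0.   0.4 -0.1] tcp [0.519 0.021 0.132]
shift [ 0.0476 -0.0001  0.0134] turn [ 0.   0.4 -0.1] tcp [0.513 0.021 0.122]
shift [ 0.0542 -0.0001  0.0154] turn [ 0.   0.4 -0.1] tcp [0.511 0.02  0.116]
shift [ 0.0577 -0.0001  0.0163] turn [ 0.   0.4 -0.1] tcp [0.51  0.02  0.112]
shift [ 0.0597 -0.0001  0.0163] turn [ 0.   0.4 -0.1] tcp [0.51 0.02 0.11]
```

Request:
{"fn": "drive_tool", "kwargs": {
  "commands": [
    [[0.0,0,-0.004,0,0.4,0,1],[0.009,0,-0.004,0,0.4,0,1],[0.018,0,-0.003,0,0.4,0,1],[0.023,0,-0.001,0,0.4,0,1],[0.028,0,0.001,0,0.4,0,1],[0.033,0,0.004,0,0.4,0,1],[0.038,0,0.008,0,0.4,0,1],[0.043,0,0.011,0,0.4,0,1],[0.043,0,0.011,0,0.4,0,1]]
  ]
}}

```text
clock: 35.63
tcp_pos: [0.5128, 0.0204, 0.126]
orientation: [25.9, 89.7, -148.1]
contact_force: [-4.1, 0.1, 4.4]
opening: 0.092
```

```bash
python3 - <<'E'
from h import *
where(); R0=Rt(yaw=-84)
plan([((x,-.0768,z),R0) for x,z in((-.066,.056),(-.068,.0495),(-.069,.046),(-.069,.044))])
E
```

```text
clock 35.63 pt in frame [-0.0667 -0.0772  0.06  ] F [-4.1  0.1  4.4] open 0.092 j [   9.   28.  -17.  115.   13.   39. -100.]
shift [ 0.004  -0.0002 -0.0005] turn [ 0.1  0.3 -0.1] tcp [0.513 0.021 0.122]
shift [ 0.0105 -0.0002  0.0015] turn [ 0.1  0.3 -0.1] tcp [0.511 0.02  0.116]
shift [ 0.014  -0.0002  0.0025] turn [ 0.1  0.3 -0.1] tcp [0.51  0.02  0.112]
shift [ 0.016  -0.0002  0.0025] turn [ 0.1  0.3 -0.1] tcp [0.51 0.02 0.11]
```

Request:
{"fn": "drive_tool", "kwargs": {
  "commands": [
    [[0.004,0,0,0,0.3,0,1],[0.008,0,0.001,0,0.3,0,1],[0.011,0,0.002,0,0.3,0,1],[0.014,0,0.002,0,0.3,0,1],[0.016,0,0.002,0,0.3,0,1],[0.016,0,0.002,0,0.3,0,1],[0.016,0,0.002,0,0.3,0,1]]
  ]
}}

```text
clock: 36.22
tcp_pos: [0.5084, 0.02, 0.1104]
orientation: [37.2, 89.7, -136.7]
contact_force: [-7.9, -1.2, 12.8]
opening: 0.0917
```

```bash
python3 - <<'E'
from h import *
where();print(cur()[2]['torque'])
E
```

```text
clock 36.22 pt in frame [-0.071  -0.0772  0.0444] F [-7.9 -1.2 12.8] open 0.0917 j [   8.   29.  -16.  116.   14.   37. -101.]
[0.12413705 1.82779582 0.09566559]
```

Request:
{"fn": "drive_tool", "kwargs": {
  "commands": [
    [[0.001,0,0,0,0,0,1],[0.002,0,0,0,0,0,1],[0.002,0,0,0,0,0,1],[0.002,0,0,0,0,0,1]]
  ]
}}

```text
clock: 36.55
tcp_pos: [0.5084, 0.02, 0.1103]
orientation: [46.4, 89.7, -127.4]
contact_force: [-6.6, -0.5, 19.9]
opening: 0.0917
```

```bash
python3 - <<'E'
from h import *
where();print(cur()[2]['torque'])
E
```

```text
clock 36.55 pt in frame [-0.0711 -0.0772  0.0443] F [-6.6 -0.5 19.9] open 0.0917 j [   8.   29.  -16.  116.   14.   37. -101.]
[0.18926498 1.51456314 0.0673535 ]
```

Request:
{"fn": "drive_tool", "kwargs": {
  "commands": [
    [[-0.015,0,0,0,0,0,1],[-0.04,0,0,0,0,0,1],[-0.07,0,0,0,0,0,0.2],[-0.1,0,0,-7,0,0,0.2],[-0.13,0,0,-14,0,0,0.2],[-0.16,0,0,-21,0,0,0.2],[-0.19,0,0,-28,0,0,0.2],[-0.22,0,0,-35,0,0,0.2],[-0.25,0,0,-42,0,0,0.2],[-0.28,0,0,-49,0,0,0.2],[-0.31,0,0,-56,0,0,0.2],[-0.34,0,-0.01,-63,0,0,0.2],[-0.36,0,-0.02,-70,0,0,0.2],[-0.375,0,-0.03,-77,0,0,0.2],[-0.375,0,-0.04,-84,0,0,0.2],[-0.375,0,-0.04,-90,0,0,0.2],[-0.375,0,-0.04,-90,0,0,0.2]]
  ]
}}

```text
clock: 37.97
tcp_pos: [0.5495, 0.0258, 0.4851]
orientation: [-43.7, 89.7, -127.3]
contact_force: [0.2, 0.5, -0.7]
opening: 0.0552
```

```bash
python3 - <<'E'
from h import *
where(); plan([((.0028,.3383,.425),Rt())])
p=manip.capture('side');t=manip.capture('top')
cv2.imwrite('pics/p.png',np.hstack([cv2.resize(p['color'][130:240,180:270],(400,489),interpolation=cv2.INTER_CUBIC),cv2.resize(t['color'][150:250,180:280],(400,489),interpolation=cv2.INTER_CUBIC)]))
g=p['color'].astype(float).mean(2)
def arm(y,th):
    d=np.array([-np.cos(th),0,np.sin(th)])
    return [np.array([(-.0255,y,.038)+d*a+np.array([0,w,0]) for a in(0.025,.052) for w in(-.0045,.0045)])]
for y in(-.127,-.027,.007):
    print(y,[(th,round((g*(m:=sil(p,BX,arm(y,th),8))).sum()/m.sum())) for th in(0,.1,.2,.3,.5,.7,.95)])
E
```

```text
clock 37.97 pt in frame [-0.0296 -0.0757  0.4191] F [ 0.2  0.5 -0.7] open 0.0552 j [ 22.  12. -33.  87.   7.  83.  -5.]
shift [-0.0076  0.0346 -0.4135] turn [0.3 0.2 0.2] tcp [0.538 0.441 0.491]
-0.127 [(0, 36), (0.1, 41), (0.2, 61), (0.3, 93), (0.5, 141), (0.7, 146), (0.95, 144)]
-0.027 [(0, 38), (0.1, 40), (0.2, 51), (0.3, 69), (0.5, 93), (0.7, 119), (0.95, 92)]
0.007 [(0, 112), (0.1, 96), (0.2, 83), (0.3, 78), (0.5, 72), (0.7, 39), (0.95, 25)]
```

View pics/p.png

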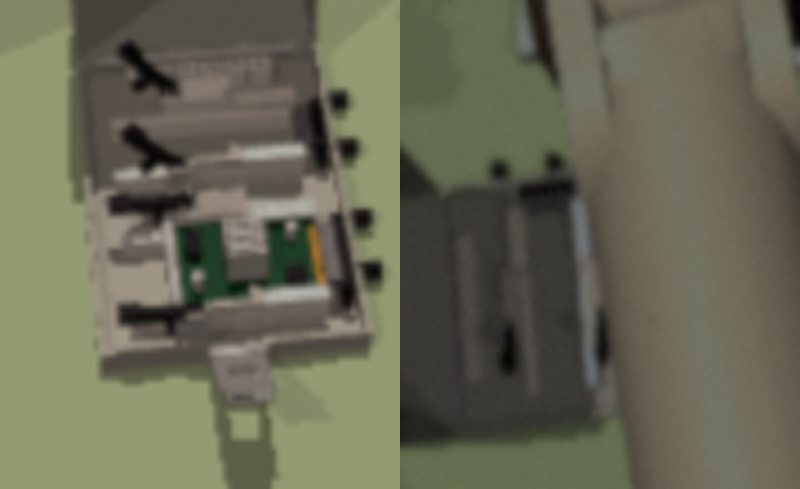

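Both wide-slot levers lie level (crop 155,205 and 155,315) and the board is seated against the contacts. Now the lid.

Request:
{"fn": "drive_tool", "kwargs": {
  "commands": [
    [[-0.02,0.003,-0.03,0,0,0,0.2],[-0.02,0.006,-0.06,0,0,0,0.2],[-0.02,0.009,-0.1,0,0,0,0.2],[-0.02,0.012,-0.14,0,0,0,0.2],[-0.02,0.015,-0.18,0,0,0,0.2],[-0.02,0.018,-0.22,0,0,0,0.2],[-0.02,0.021,-0.26,0,0,0,0.2],[-0.02,0.024,-0.3,0,0,0,0.2],[-0.01,0.027,-0.34,0,0,0,0.2],[-0.01,0.03,-0.38,0,0,0,0.2],[-0.008,0.034,-0.413,0,0,0,0.2],[-0.008,0.034,-0.413,0,0,0,0.2],[-0.008,0.034,-0.413,0,0,0,0.2]]
  ]
}}

```text
clock: 39.15
tcp_pos: [0.5382, 0.4427, 0.4895]
orientation: [-58.9, 89.5, -142.8]
contact_force: [0.1, 0.1, 0.1]
opening: 0.0549
```

```bash
python3 - <<'E'
from h import *
where(); p,M,s=cur()
Rg=Rt(yaw=6.1,tilt=42.9); tg=np.array([.5385,.4099,.2162])
for k in(.13,.09,.05,.02,0):
    w=tg-k*Rg[:,0]; print(k,'shift',np.round(M.T@(w-p),3),'turn',np.round(R.from_matrix(M.T@Rg).as_rotvec(degrees=True),1))
E
```

```text
clock 39.15 pt in frame [0.0026 0.3401 0.4235] F [0.1 0.1 0.1] open 0.0549 j [-19.  31. -40.  63.  19.  92. -48.]
0.13 shift [ 0.178 -0.002 -0.057] turn [  0.1 -42.7   0.4]
0.09 shift [ 0.207 -0.002 -0.029] turn [  0.1 -42.7   0.4]
0.05 shift [ 0.237 -0.002 -0.002] turn [  0.1 -42.7   0.4]
0.02 shift [ 0.259 -0.001  0.018] turn [  0.1 -42.7   0.4]
0 shift [ 0.273 -0.001  0.032] turn [  0.1 -42.7   0.4]
```

Request:
{"fn": "drive_tool", "kwargs": {
  "commands": [
    [[0.01,0,-0.02,0,-6,0,0.2],[0.03,0,-0.04,0,-13,0,0.2],[0.06,0,-0.057,0,-20,0,0.2],[0.1,-0.001,-0.057,0,-27,0,0.2],[0.14,-0.001,-0.057,0,-34,0,0.2],[0.178,-0.002,-0.057,0,-41,0,0.2],[0.178,-0.002,-0.057,0,-42.7,0.4,0.2],[0.193,-0.002,-0.043,0,-42.7,0.4,0.2],[0.207,-0.002,-0.029,0,-42.7,0.4,0.2],[0.222,-0.002,-0.016,0,-42.7,0.4,0.2],[0.237,-0.002,-0.002,0,-42.7,0.4,0.2],[0.248,-0.002,0.008,0,-42.7,0.4,0.2],[0.259,-0.001,0.018,0,-42.7,0.4,0.2],[0.266,-0.001,0.025,0,-42.7,0.4,0.2],[0.273,-0.001,0.032,0,-42.7,0.4,0.2],[0.273,-0.001,0.032,0,-42.7,0.4,0.2]]
  ]
}}

```text
clock: 40.48
tcp_pos: [0.5399, 0.4065, 0.2159]
orientation: [-0.0, 46.9, -84.0]
contact_force: [0.0, -0.4, -0.6]
opening: 0.0549
```

Request:
{"fn": "drive_tool", "kwargs": {
  "commands": [
    [[0,0,0,0,0,0,-1],[0,0,0,0,0,0,-1],[0,0,0,0,0,0,-1],[0,0,0,0,0,0,-1],[0,0,0,0,0,0,-1],[0,0,0,0,0,0,-1],[0,0,0,0,0,0,-1],[0,0,0,0,0,0,-1]]
  ]
}}

```text
clock: 41.15
tcp_pos: [0.5386, 0.4069, 0.2158]
orientation: [-0.2, 46.9, -84.1]
contact_force: [-5.0, -0.4, 1.5]
opening: 0.0111
```

```bash
python3 - <<'E'
from h import *
B=np.array([.5704,.1033,6.1]); where(.0467,B)
p,M,s=cur(); g=p+.0467*M[:,0]; a=np.radians(6.1)
y=-np.sin(a)*(g[0]-B[0])+np.cos(a)*(g[1]-B[1]); x=np.cos(a)*(g[0]-B[0])+np.sin(a)*(g[1]-B[1])
dy,dz=y-.142,g[2]-.018; r=np.hypot(dy,dz); al=np.arctan2(dz,dy); print('r',r,'th',al, 'th if held pt', al-np.arctan2(.122,-.171)+0)
# angle of point decreases as lid opens: al=al0-th
al0=np.arctan2(.122,-.171); th0=al0-al; tilt0=np.degrees(np.arctan2(-M[:,0]@np.array([-np.sin(a),np.cos(a),0]),-M[2,0])); print(th0,tilt0)
for th in np.arange(th0,-.021,-.08):
    A=al0-th; tilt=min(tilt0,np.degrees(max(th,0))) 
    print(round(th,2),round(tilt,1),end=' '); plan([((x,.142+r*np.cos(A),.018+r*np.sin(A)),Rt(yaw=6.1,tilt=tilt if tilt else 0))],.0467,B)
E
```

```text
clock 41.15 pt in frame [0.0005 0.2734 0.1817] F [-5.  -0.4  1.5] open 0.0111 j [-39.  53. -23.  69.  42. 100. -61.]
r 0.20993834025183422 th 0.8946379564709495 th if held pt -1.6272586145106294
1.6272586145106294 43.09512357111553
1.63 43.1 shift [ 0.     -0.0001 -0.    ] turn [ 0.1 -0.   0.2] tcp [0.538 0.407 0.216]
1.55 43.1 shift [ 0.0019 -0.0002  0.0167] turn [ 0.1 -0.   0.2] tcp [0.54  0.393 0.226]
1.47 43.1 shift [ 0.0052 -0.0002  0.0331] turn [ 0.1 -0.   0.2] tcp [0.541 0.379 0.235]
1.39 43.1 shift [ 0.0098 -0.0002  0.0493] turn [ 0.1 -0.   0.2] tcp [0.543 0.364 0.242]
1.31 43.1 shift [ 0.0156 -0.0002  0.065 ] turn [ 0.1 -0.   0.2] tcp [0.545 0.349 0.249]
1.23 43.1 shift [ 0.0227 -0.0002  0.0803] turn [ 0.1 -0.   0.2] tcp [0.546 0.333 0.254]
1.15 43.1 shift [ 0.031  -0.0002  0.0949] turn [ 0.1 -0.   0.2] tcp [0.548 0.317 0.258]
1.07 43.1 shift [ 0.0404 -0.0002  0.1088] turn [ 0.1 -0.   0.2] tcp [0.55  0.3   0.261]
0.99 43.1 shift [ 5.090e-02 -1.000e-04  1.219e-01] turn [ 0.1 -0.   0.2] tcp [0.552 0.284 0.262]
0.91 43.1 shift [ 6.250e-02 -1.000e-04  1.341e-01] turn [ 0.1 -0.  
[... 325 characters left out ...]
shift [ 0.1177 -0.      0.1803] turn [0.1 9.4 0.2] tcp [0.561 0.196 0.253]
0.51 29.1 shift [0.1339 0.     0.1907] turn [ 0.1 14.   0.2] tcp [0.563 0.177 0.248]
0.43 24.5 shift [0.1508 0.     0.1999] turn [ 0.  18.6  0.2] tcp [0.565 0.159 0.242]
0.35 19.9 shift [1.684e-01 1.000e-04 2.076e-01] turn [ 0.  23.2  0.2] tcp [0.567 0.142 0.235]
0.27 15.3 shift [1.865e-01 1.000e-04 2.139e-01] turn [ 0.  27.8  0.2] tcp [0.569 0.125 0.226]
0.19 10.7 shift [2.051e-01 2.000e-04 2.187e-01] turn [ 0.  32.4  0.2] tcp [0.57  0.109 0.215]
0.11 6.1 shift [2.24e-01 2.00e-04 2.22e-01] turn [ 0.  36.9  0.2] tcp [0.572 0.094 0.204]
0.03 1.6 shift [0.2431 0.0003 0.2238] turn [ 0.  41.5  0.2] tcp [0.573 0.079 0.191]
```

Request:
{"fn": "drive_tool", "kwargs": {
  "commands": [
    [[0.001,0,0.008,0,0,0,-1],[0.002,0,0.017,0,0,0,-1],[0.004,0,0.025,0,0,0,-1],[0.005,0,0.033,0,0,0,-1],[0.007,0,0.041,0,0,0,-1],[0.01,0,0.049,0,0,0,-1],[0.013,0,0.057,0,0,0,-1],[0.016,0,0.065,0,0,0,-1],[0.023,0,0.08,0,0,0,-1],[0.031,0,0.095,0,0,0,-1],[0.04,0,0.109,0,0,0,-1],[0.051,0,0.122,0,0,0,-1],[0.0625,0,0.134,0,0,0,-1],[0.075,0,0.145,0,0,0,-1]]
  ]
}}

```text
clock: 42.32
tcp_pos: [0.5551, 0.2489, 0.2614]
orientation: [-0.2, 46.8, -84.2]
contact_force: [-2.1, 1.7, 0.9]
opening: 0.0108
```

```bash
cat > close.py <<'E'
from h import *
B=np.array([.5704,.1033,6.1]); where(.0467,B)
p,M,s=cur(); r=.2099; al0=np.arctan2(.122,-.171)
g=p+.0467*M[:,0]; a=np.radians(6.1); y=-np.sin(a)*(g[0]-B[0])+np.cos(a)*(g[1]-B[1])
print('r',np.hypot(y-.142,g[2]-.018),'th',al0-np.arctan2(g[2]-.018,y-.142))
for th in list(np.arange(.83,.029,-.08))+[0,-.02]:
    A=al0-th; print(round(th,2),end=' '); plan([((.0004,.142+r*np.cos(A),.018+r*np.sin(A)),Rt(yaw=6.1,tilt=max(0,min(43.1,np.degrees(th)))))],.0467,B)
E
python3 close.py
```

```text
clock 42.32 pt in frame [1.000e-04 1.144e-01 2.273e-01] F [-2.1  1.7  0.9] open 0.0108 j [-28.  40. -22.  86.  44.  92. -56.]
r 0.21114942705970408 th 0.8200520207392299
0.83 shift [-0.0008  0.0002 -0.0022] turn [0.  0.1 0.2] tcp [0.555 0.251 0.26 ]
0.75 shift [0.0125 0.0002 0.0081] turn [0.  0.2 0.2] tcp [0.557 0.235 0.258]
0.67 shift [0.0267 0.0003 0.021 ] turn [0.  4.8 0.2] tcp [0.559 0.215 0.256]
0.59 shift [0.0419 0.0003 0.0327] turn [-0.   9.4  0.2] tcp [0.561 0.197 0.253]
0.51 shift [0.0581 0.0004 0.0431] turn [-0.  14.   0.2] tcp [0.563 0.178 0.249]
0.43 shift [0.0749 0.0004 0.0523] turn [-0.  18.5  0.2] tcp [0.565 0.16  0.242]
0.35 shift [0.0925 0.0005 0.06  ] turn [-0.  23.1  0.2] tcp [0.567 0.142 0.235]
0.27 shift [0.1106 0.0006 0.0663] turn [-0.  27.7  0.2] tcp [0.568 0.126 0.226]
0.19 shift [0.1292 0.0006 0.0712] turn [-0.  32.3  0.2] tcp [0.57  0.109 0.216]
0.11 shift [0.1481 0.0007 0.0745] turn [-0.1 36.9  0.2] tcp [0.572 0.094 0.204]
0.03 shift [0.1672 0.0008 0.0763] turn [-0.1 41.5  0.2] tcp [0.573 0.08  0.192]
0 shift [0.1744 0.0008 0.0766] turn [-0.1 43.2  0.2] tcp [0.574 0.075 0.187]
-0.02 shift [0.1786 0.0008 0.076 ] turn [-0.1 43.2  0.2] tcp [0.574 0.072 0.183]
```

Request:
{"fn": "drive_tool", "kwargs": {
  "commands": [
    [[0.006,0,0.004,0,0.1,0,-1],[0.0125,0,0.008,0,0.2,0,-1],[0.02,0,0.015,0,2.5,0,-1],[0.027,0,0.021,0,4.8,0,-1],[0.034,0,0.027,0,7.1,0,-1],[0.042,0,0.033,0,9.4,0,-1],[0.05,0,0.038,0,11.7,0,-1],[0.058,0,0.043,0,14,0,-1],[0.066,0,0.048,0,16.2,0,-1],[0.075,0,0.052,0,18.5,0,-1],[0.084,0,0.056,0,20.8,0,-1],[0.0925,0.001,0.06,0,23.1,0,-1],[0.1015,0.001,0.063,0,25.4,0,-1],[0.111,0.001,0.066,0,27.7,0,-1],[0.12,0.001,0.069,0,30,0,-1],[0.129,0.001,0.071,0,32.3,0,-1],[0.1385,0.001,0.073,0,34.6,0,-1],[0.148,0.001,0.0745,0,36.9,0,-1]]
  ]
}}

```text
clock: 43.82
tcp_pos: [0.5715, 0.093, 0.2043]
orientation: [-2.1, 83.7, -86.1]
contact_force: [-2.1, 1.3, -0.2]
opening: 0.0111
```

```bash
python3 close.py | sed -n '1,2p;12,20p'
```

```text
clock 43.82 pt in frame [-0.0002 -0.0154  0.1579] F [-2.1  1.3 -0.2] open 0.0111 j [  8.  29. -30. 103.  25.  56. -28.]
r 0.2105972284282562 th 0.10662749567772556
0.11 shift [-0.0002  0.0004 -0.001 ] turn [-0.1 -0.   0.2] tcp [0.572 0.094 0.204]
0.03 shift [0.014  0.0005 0.0119] turn [-0.1  4.5  0.2] tcp [0.573 0.08  0.192]
0 shift [0.0196 0.0005 0.0165] turn [-0.1  6.3  0.2] tcp [0.574 0.075 0.187]
-0.02 shift [0.0233 0.0005 0.0185] turn [-0.1  6.3  0.2] tcp [0.574 0.072 0.183]
```

Request:
{"fn": "drive_tool", "kwargs": {
  "commands": [
    [[0.005,0,0.004,0,1.5,0,-1],[0.01,0,0.008,0,3,0,-1],[0.014,0,0.012,0,4.5,0,-1],[0.017,0,0.014,0,5.4,0,-1],[0.02,0,0.0165,0,6.3,0,-1],[0.022,0,0.0175,0,6.3,0,-1],[0.0225,0,0.0175,0,6.3,0,-1],[0.0225,0,0.0175,0,6.3,0,-1]]
  ]
}}

```text
clock: 44.48
tcp_pos: [0.5737, 0.072, 0.1838]
orientation: [-69.4, 89.7, -153.5]
contact_force: [1.5, -2.6, 0.3]
opening: 0.0112
```

```bash
python3 close.py | sed -n '1,2p;12,20p'
```

```text
clock 44.48 pt in frame [-0.0003 -0.0315  0.1371] F [ 1.5 -2.6  0.3] open 0.0112 j [ 15.  31. -32. 104.  20.  51. -21.]
r 0.21046659702200463 th -0.018324660237047485
0.11 shift [-0.0206  0.0003 -0.0221] turn [-0.2 -6.2  0.3] tcp [0.572 0.094 0.204]
0.03 shift [-0.0079  0.0004 -0.0077] turn [-0.2 -1.6  0.2] tcp [0.573 0.08  0.192]
0 shift [-0.0028  0.0005 -0.0026] turn [-0.2  0.1  0.2] tcp [0.574 0.075 0.187]
-0.02 shift [ 0.0006  0.0005 -0.0002] turn [-0.2  0.1  0.2] tcp [0.574 0.072 0.183]
```

Request:
{"fn": "drive_tool", "kwargs": {
  "commands": [
    [[0.002,0,0,0,0,0,-1],[0.004,0,0,0,0,0,-1],[0.006,0,0,0,0,0,-1],[0.006,0,0,0,0,0,-1]]
  ]
}}

```text
clock: 44.82
tcp_pos: [0.5738, 0.072, 0.1821]
orientation: [-32.1, 89.6, -116.2]
contact_force: [-12.6, -5.3, 32.3]
opening: 0.0108
```

Request:
{"fn": "drive_tool", "kwargs": {
  "commands": [
    [[-0.003,0,0,0,0,0,0.2],[-0.003,0,0,0,0,0,0.2],[-0.003,0,0,0,0,0,0.2],[-0.003,0,0,0,0,0,0.2],[-0.03,0,0,0,0,0,0.2],[-0.06,0,0,0,0,0,0.2],[-0.09,0,0.01,0,0,0,-1],[-0.11,0,0.04,0,0,0,-1],[-0.11,0,0.08,0,0,0,-1],[-0.11,0,0.12,0,0,0,-1],[-0.11,0,0.16,0,0,0,-1],[-0.11,0,0.2,0,0,0,-1],[-0.11,0,0.24,0,0,0,-1],[-0.09,0,0.255,0,0,0,-1],[-0.09,0,0.255,0,0,0,-1]]
  ]
}}

```text
clock: 46.07
tcp_pos: [0.5981, -0.1883, 0.2689]
orientation: [-57.1, 89.3, -141.7]
contact_force: [-1.7, -0.8, -0.7]
opening: 0.0009
```

```bash
python3 - <<'E'
from h import *
where(); plan([((0,-.285,.06),Rt())])
s=manip.capture('side'); r=best(s,'lid'); m=r['region'].astype(float); print(r['p'],m.sum())
for th in(0,.03,.06,.1): print(th,np.abs(sil(s,BX,[lidpts(th)])-m).sum()/m.sum())
cv2.imwrite('pics/raw2.png',s['color'])
E
```

```text
clock 46.07 pt in frame [-0.004  -0.2939  0.2029] F [-1.7 -0.8 -0.7] open 0.0009 j [ 36.  29. -29.  93.  16.  63.   8.]
shift [ 0.1428  0.0047 -0.0094] turn [-0.5  0.4  0.6] tcp [ 0.601 -0.18   0.126]
0.89 1604.0
0 2.162679239401496
0.03 2.187149314214464
0.06 2.2493765586034913
0.1 2.323955735660848
```

Request:
{"fn": "drive_tool", "kwargs": {
  "commands": [
    [[0.03,0.004,0,0,0.4,0.5,-1],[0.06,0.004,0,0,0.4,0.5,-1],[0.09,0.004,0,0,0.4,0.5,-1],[0.12,0.004,0,0,0.4,0.5,-1],[0.143,0.004,0,0,0.4,0.5,-1],[0.143,0.004,0,0,0.4,0.5,-1],[0.143,0.004,-0.015,0,0.4,0.5,-1],[0.143,0.004,-0.03,0,0.4,0.5,-1],[0.143,0.004,-0.045,0,0.4,0.5,-1],[0.14,0.004,-0.055,0,0.4,0.5,-1],[0.135,0.004,-0.065,0,0.4,0.5,-1],[0.13,0.004,-0.075,0,0.4,0.5,-1],[0.125,0.004,-0.085,0,0.4,0.5,-1],[0.12,0.004,-0.095,0,0.4,0.5,-1],[0.115,0.004,-0.105,0,0.4,0.5,-1],[0.115,0.004,-0.112,0,0.4,0.5,-1],[0.115,0.004,-0.112,0,0.4,0.5,-1]]
  ]
}}

```text
clock: 47.58
tcp_pos: [0.5912, -0.0662, 0.1564]
orientation: [156.2, 89.7, 72.3]
contact_force: [0.5, 0.1, -0.2]
opening: 0.0001
```

```bash
python3 - <<'E'
from h import *
where(); plan([((0,-.1585,.088),Rt())])
E
```

```text
clock 47.58 pt in frame [ 0.0027 -0.171   0.0904] F [ 0.5  0.1 -0.2] open 0.0001 j [ 25.  33. -28. 103.  20.  48.  -6.]
shift [ 0.0025 -0.0025 -0.0128] turn [ 0.1 -0.3 -0.1] tcp [ 0.587 -0.054  0.154]
```

Request:
{"fn": "drive_tool", "kwargs": {
  "commands": [
    [[0,-0.002,-0.004,0,0,0,-1],[0,-0.002,-0.008,0,0,0,-1],[0,-0.002,-0.012,0,0,0,-1],[0,-0.002,-0.014,0,0,0,-1],[0,-0.002,-0.014,0,0,0,-1]]
  ]
}}

```text
clock: 48.0
tcp_pos: [0.5873, -0.0545, 0.156]
orientation: [163.2, 89.8, 79.3]
contact_force: [0.2, -4.0, -0.6]
opening: 0.0002
```

```bash
python3 -c "
from h import *
where()"
```

```text
clock 48.0 pt in frame [-1.00e-04 -1.59e-01  9.00e-02] F [ 0.2 -4.  -0.6] open 0.0002 j [ 24.  33. -28. 104.  20.  48.  -7.]
```

Contact just where the upright strap should be. I push a little further to feel the stop.

Request:
{"fn": "drive_tool", "kwargs": {
  "commands": [
    [[0,0,-0.002,0,0,0,-1],[0,0,-0.004,0,0,0,-1],[0,0,-0.005,0,0,0,-1],[0,0,-0.005,0,0,0,-1]]
  ]
}}

```text
clock: 48.33
tcp_pos: [0.5872, -0.0538, 0.1559]
orientation: [34.1, 89.9, -50.1]
contact_force: [1.0, -11.3, -0.1]
opening: 0.0004
```

Request:
{"fn": "drive_tool", "kwargs": {
  "commands": [
    [[0,0,0.02,0,0,0,-1],[-0.01,0,0.04,0,0,0,-1],[-0.05,0,0.08,0,0,0,-1],[-0.09,0,0.12,0,0,0,-1],[-0.13,-0.03,0.16,0,0,0,-1],[-0.15,-0.06,0.2,0,0,0,-1],[-0.15,-0.1,0.23,0,0,0,-1],[-0.15,-0.13,0.27,0,0,0,-1],[-0.15,-0.16,0.3,0,0,0,-1],[-0.15,-0.16,0.3,0,0,0,-1]]
  ]
}}

```text
clock: 49.17
tcp_pos: [0.4741, -0.3461, 0.3037]
orientation: [64.6, 89.9, -19.5]
contact_force: [0.7, 0.5, 0.3]
opening: 0.0
```

```bash
python3 - <<'E'
from h import *
where()
t=manip.capture('top');s=manip.capture('side')
for p in(s,t):
  for n in('lid','control_box'):
    r=best(p,n)
    if r:
      m=r['region'].astype(float); print(n,r['p'],m.sum(),[(th,round(np.abs(sil(p,BX,[lidpts(th),CB[0]*[1,1,.2]] if n!='lid' else [lidpts(th)])-m).sum()/m.sum(),3)) for th in(0,.02,.04,.07,.1)])
cv2.imwrite('pics/z.png',np.hstack([cv2.resize(s['color'][100:260,170:310],(480,549),interpolation=cv2.INTER_CUBIC),cv2.resize(t['color'][150:270,170:250],(320,549),interpolation=cv2.INTER_CUBIC)]))
for n,h in(('mug',.09),('soil_jar',.1),('herb_tray',.06)):
    r=best(t,n); print(n,r and ray(t,r['point'],h/2))
E
```

```text
clock 49.17 pt in frame [-0.1431 -0.4375  0.2377] F [0.7 0.5 0.3] open 0.0 j [ 55.  22. -28.  98.  11.  63.  30.]
lid 0.71 4686.0 [(0, np.float64(0.083)), (0.02, np.float64(0.088)), (0.04, np.float64(0.106)), (0.07, np.float64(0.128)), (0.1, np.float64(0.155))]
control_box 0.95 5178.0 [(0, np.float64(0.03)), (0.02, np.float64(0.033)), (0.04, np.float64(0.04)), (0.07, np.float64(0.047)), (0.1, np.float64(0.056))]
lid 0.82 4748.0 [(0, np.float64(0.022)), (0.02, np.float64(0.022)), (0.04, np.float64(0.029)), (0.07, np.float64(0.045)), (0.1, np.float64(0.06))]
control_box 0.93 4740.0 [(0, np.float64(0.034)), (0.02, np.float64(0.038)), (0.04, np.float64(0.046)), (0.07, np.float64(0.062)), (0.1, np.float64(0.075))]
mug None
soil_jar [0.60233356 0.50059457 0.05      ]
herb_tray [0.79627855 0.02599134 0.03      ]
```

View pics/z.png

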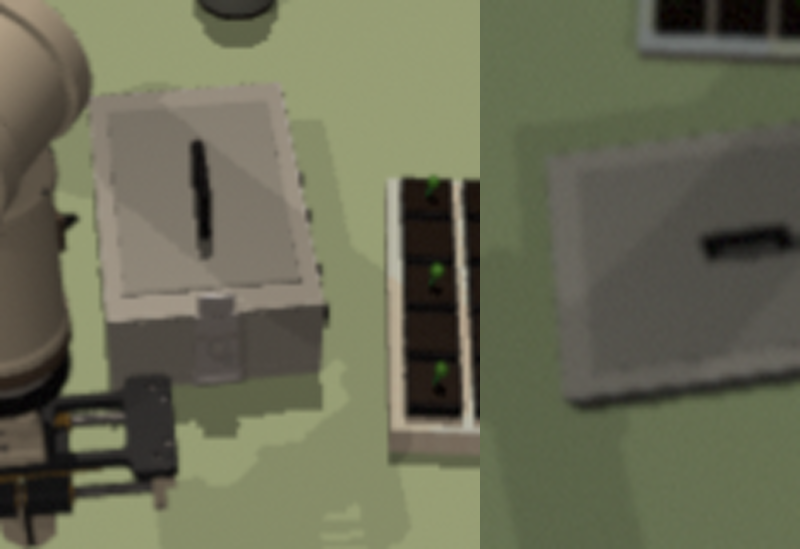

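The lid is shut and the hasp stands upright over its catch (215,340). I'll do one check that the bystanders haven't moved, then hand in.

```bash
python3 - <<'E'
from h import *
t=manip.capture('top');s=manip.capture('side')
for n,im,old,rs in(('top',t,'pics/top0.png',dict(tray=(118,170,205,300),jar=(180,216,98,140))),('side',s,'pics/side0.png',dict(tray=(145,240,280,332),jar=(68,110,222,255),mug=(325,375,170,220)))):
    a=cv2.imread(old,0).astype(np.float32); b=cv2.cvtColor(im['color'],cv2.COLOR_BGR2GRAY).astype(np.float32)
    for k,(r0,r1,c0,c1) in rs.items():
        e=lambda z:cv2.Laplacian(cv2.GaussianBlur(z[r0:r1,c0:c1],(0,0),1),cv2.CV_32F)
        w=cv2.createHanningWindow((c1-c0,r1-r0),cv2.CV_32F); print(n,k,cv2.phaseCorrelate(e(a),e(b),w))
manip.finish_job()
E
```

```text
top tray ((-0.031109342351662406, -0.0019175963261446327), 1.0058719434855896)
top jar ((0.37859260537059214, -0.11475220541013087), 1.1539446041907793)
side tray ((0.024621732060765567, -0.058221124217979536), 0.9862916903731264)
side jar ((-0.026840484823939192, 0.4912496327346645), 0.973842994077706)
side mug ((-0.38165913448680655, 0.13644874772694493), 0.6021140434265136)
the job is handed in; nothing more can be done
```

The job is done and handed in at about 49 s of the 210 s allowed. I swung the hasp off, opened the lid to about 1.63 rad, and slid the wide board home. The narrow board was not there. I pressed both of the wide slot's levers down, shut the lid and swung the hasp back over its catch.

**Two problems on the way:**
- **First try at the slot:** the board met the lead-in at about 32 N and rolled in the grip. I set it back on the table to level it.
- **Knock:** while the arm was away, the board was shifted by about 2 cm. I measured it again, regripped it, and it then went in without catching.

**Last checks:**
- **Levers:** they stopped hard at pad height 44 mm with an even load of about 20 N. The picture showed both level and the board against the contacts.
- **Lid:** the outline fits a lid angle of 0 to 0.02 rad best. Pressing it down met about 32 N at the stop.
- **Hasp:** it met an 11 N stop just where the upright strap should be, and the picture shows it over the catch.
- **Seed tray, jar and mug:** picture comparison shows at most 0.06 pixels of shift for the tray and 0.5 pixels (about 1.5 mm) for the jar and mug. I take that as noise or shadow.

**Checks that disagreed or failed:** the network's rough tray and jar positions came out 4 to 5 mm off the first ones, against the finer picture comparison. It also did not find the mug in the last top view, so the mug is checked only by the side-view comparison, with a weaker match (0.60).

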